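Load a fresh spool on the spindle stand

ROBOT

A 6-joint arm with a two-finger parallel gripper is mounted at the origin on the work surface. World frame = base frame: x ahead of the robot, y to its left, z up, the work surface at z = 0. Lengths are in m, angles in rad, forces in N, time in s.
With the tool pointing down it reaches from about 0.375 to 0.925 m from the base axis. Payload 5.7 kg.
Tool frame: the origin (TCP) lies midway between the tips of the shut fingers; the grasp point (between the pads) lies 19 mm behind it; z points along the fingers, y is the direction in which the jaws open and shut (so a half turn about z gives the same grasp; the last joint's range is limited). The gripper opens to 85 mm and grips with 20 to 120 N. Pads are 22 mm wide; open, the fingers measure 114 mm over their backs; the gripper's body (76 mm by 85 mm) begins 54 mm behind the grasp point. The pads swing forward as they close: fully open they stand 13 mm farther back than shut.
Start: joints at [-1.332, 0.359, 1.51, -0, 1.272, -0.115], TCP at [0.208, -0.563, 0.231] pointing down, gripper open.
Joint ranges: [-2.97, 2.97], [-1.01, 2.36], [0.21, 2.38], [-0.96, 4.11], [0.2, 2.71], [-2.98, 2.98]. Speed limits (rad/s): [2.39, 2.39, 3.14, 3.14, 3.14, 3.14].

INTERFACE

Orientations are given as [roll, pitch, yaw] about the fixed x, y, z axes, in that order (R = Rz(yaw) Ry(pitch) Rx(roll)).
In Python, from bench import monitor, read_camera, calibration, r gives the robot as it stands. The module is installed in compiled form; this text tells all that it offers.
- The arm moves only by the tool arm_command, never from a script. Its argument "motion" is a list of rows, each an object of numbers: "tx", "ty", "tz": the shift along the world's x, y, z in m; "rx", "ry", "rz": the turn, a rotation vector about the world's x, y, z in degrees; "jaw": the opening, from 0 (shut) to 1 (fully open). In form: [{"tx": .., "ty": .., "tz": .., "rx": .., "ry": .., "rz": .., "jaw": ..}, ...]. A call has 1 to 8 rows; each row is the pose to reach, as a shift and turn from the pose commanded when the call began; what a row does not reach only later rows make up. A row lasts 1/12 s, in which the tool goes at most 41.7 mm and 7.16 degrees, less where a joint would pass 70% of its speed; a pose out of reach is approached as far as the arm can. A call with a gripper value outside its range is refused whole. The fingers move at their own pace and stop on an object; the grip force is fixed at half the most. Time passes only in rows, so rows that repeat a pose let the fingers close. It gives the time, the measured TCP pose, the force and the opening at its end, in the units of the state.
- monitor.read_state(): the state, without advancing time (a new reading comes with each control period).
- read_camera(name): name is "scene" or "top" or "wrist"; returns (picture, depth): 420x560x3 uint8, red, green, blue; 420x560 float32, m along the optical axis (not along the pixel's ray), 0 where there is no reading.
- calibration(name): a dict with "fx", "fy", "cx", "cy" (pixels), "xyz" and "attitude" of the camera in the world; the wrist camera has in their place "tool_from_camera" (4x4, takes a point from camera to tool coordinates, whose origin is the TCP and whose axes are the flange's). Camera axes: x right, y up, looking along -z (the intrinsics and any distortion apply to the point x, -y, -z); pixel columns grow to the right and rows downward; lengths in m; the calibration is good to about 2 mm. A picture is of the moment at which its call begins: read the wrist's pose just before it. calibration takes no time and is no camera call.
- r.sign_off(): hands the job in, once; it reports no verdict.
The state is a dict: "time": time; "qpos": joint angles; "qvel": joint speeds; "effort": joint torques, N m; "ee_pos": TCP position; "ee_rot": TCP orientation; "contact_force": force on the tool from outside, world axes, zero at the start; "torque": the same for the moment, N m; "finger_gap": opening from 0.0 (shut) to 1.0 (fully open).
Only numpy, scipy, OpenCV 4.12 (cv2) and the standard library are available. Lean on these libraries where they do the work, as an engineer would, in place of code of your own. Each camera call takes 0.05 s, during which the arm holds its last target.

TASK

Load the full green spool on the blue stand: take the spindle out of the stand by its red handle, thread it through the bore of the green spool lying on its wooden rest and lift the spool on it. Then lower the spindle back into both slots of the stand, handle on the same side as before, so that the spool hangs between the two uprights; let go only when the spindle is down in the slots. Leave the empty spool, pen cup, camera and stapler where they are.

Things in the scene. Friction and masses are not known exactly. Their poses are not given: they have to be found in the camera images.
- stand: Blue spindle stand, fixed; origin under the centre of its 90 x 150 x 8 mm base plate (long side along y), z up. Two uprights, 10 mm thick (y), 70 mm wide (x), 90 mm high, centred at y = +50 and -50 mm (90 mm clear between). Each has an open-topped slot 15 mm wide at x = 0 with a V lead-in above, widening to about 50 mm; slot floor 59 mm above the desk.
- stand_seat (a point): Point of the stand where the spindle's middle belongs when seated: on the slot line, midway between the uprights, 65 mm above the desk. Its y axis is the spindle's axis line; the handle belongs towards +y.
- spindle_mid (a point): Point on the axis of the loose spindle, midway between the uprights when seated (as at the start). Steel rod 12 mm in diameter, 130 g in all; own y axis along the rod, towards the handle. Along y from here: tip at -75 mm (last 8 mm taper to 6 mm), bare rod up to +61, black collar 28 mm in diameter from +61 to +65 (outside the +y upright, 6 mm of play), red handle beyond.
- spindle_grip (a point): Middle of the spindle's red round handle (20 mm in diameter, 60 mm long), on the axis, 95 mm from spindle_mid, 65 mm above the desk at the start: the place to grip, from above with the fingers closing across the rod.
- spindle_tip (a point): The free pointed end of the spindle, on its axis.
- full_spool_center (a point): Centre of the full spool: black flanges 70 mm in diameter, 50 mm over their outsides, green winding 60 mm in diameter; 0.1 to 0.2 kg. A round 26 mm bore runs right through along its own y axis, level, 48 mm above the desk as it lies on its wooden rest; y points within about 0.3 rad of world +y. Hung on the spindle, its centre is 7 mm below the rod's axis.
- full_rest: Wooden rest under the full spool, fixed: 95 mm (x) by 65 mm (y), floor 14 mm above the desk, two ridges 10 mm thick along y up to 29 mm above the desk beside the spool. Origin at the centre of its underside; y axis along the spool's bore.
- empty_spool_center (a point): Centre of the empty spool (clear flanges, grey core), same size and bore as the full one, lying on an equal wooden rest. Either spool may be the one nearer the robot. Leave it alone.
- empty_rest: Wooden rest of the empty spool, equal to the other, fixed.
- pen_cup_center (a point): Kraft-brown pen cup, 68 mm in diameter, 95 mm high, with pens up to 140 mm; centre of the cup. Leave it alone.
- camera_center (a point): Black compact camera, 36 x 115 x 62 mm, standing; its centre. Leave it alone.
- stapler_center (a point): Red stapler, 34 x 130 x 40 mm; its centre. Leave it alone.
There are look-alikes about, which are no part of the job. What is shaped like the part that bears spindle_mid but purple is not meant.

How it is judged:
By the outcome, as a careful person would: the job done as asked, in the order asked, and still so for the second after the job is handed in, with the robot touching nothing.
It also fails if it takes over 58 s, if anything falls off the work surface, if the arm or the gripper's body presses on something with over 40 N, if the wrist force passes 120 N, or if a joint passes its speed limit or range.

## Working session

There is one attempt and no reset: what is moved stays moved. The work goes in short steps, Python scripts to look and compute and a tool call to move; the robot and the scene stay as the last step left them, time stands still between calls to the robot, and variables do not carry over. Pictures are saved under pics/ and viewed, and the job is handed in when it is done.

Besides the shell and the picture viewer there is one more tool, called as a command line: name --argument value ..., lists and objects as JSON in quotes. arm_command: Moves the arm, as the interface text tells. Its arguments: {"type":"object","properties":{"motion":{"type":"array"}},"required":["motion"]}

```bash
mkdir -p pics; python3 - <<'E'
from bench import monitor, read_camera, calibration, r
import cv2, numpy as np
for n in ["scene","top","wrist"]:
    p,d=read_camera(n); cv2.imwrite(f"pics/{n}0.png",p[:,:,::-1]); np.save(f"pics/{n}0.npy",d); print(n,calibration(n), (d>0).mean())
print(monitor.read_state())
E
```

```text
scene {'fx': 412.3629831166637, 'fy': 412.3629831166637, 'cx': 277.63319632623643, 'cy': 212.30700054674602, 'xyz': array([ 1.07437434, -0.72444034,  0.66572766]), 'attitude': array([ 0.98757901, -0.02080943,  0.60253949])} 0.9960756802721088
top {'fx': 468.2781714842978, 'fy': 468.2781714842978, 'cx': 284.6201641181751, 'cy': 205.4452731586283, 'xyz': array([0.44125444, 0.03580669, 1.26468328]), 'attitude': array([ 0.12588115, -0.01698627, -1.57173915])} 0.9959736394557823
wrist {'fx': 350.902562525957, 'fy': 350.902562525957, 'cx': 280.6015600536882, 'cy': 216.94761936040786, 'tool_from_camera': array([[ 1.27007984e-05,  9.56054186e-01,  2.93190030e-01,
         7.47833791e-02],
       [ 1.00000000e+00, -1.43534732e-05,  3.48545191e-06,
         1.01914517e-03],
       [ 7.54057613e-06,  2.93190030e-01, -9.56054186e-01,
        -1.42331997e-01],
       [ 0.00000000e+00,  0.00000000e+00,  0.00000000e+00,
         1.00000000e+00]])} 0.9961267006802721
{'time': 0.15, 'qpos': array([-1.33210473e+00,  3.59352691e-01,  1.51121389e+00, -6.42730279e-06,
        1.27249389e+00, -1.15088207e-01]), 'qvel': array([ 0.0005246 , -0.00108817, -0.00401146,  0.00024818, -0.00096073,
       -0.00062601]), 'effort': array([-7.49526807e-04, -5.28029680e+01, -2.78930229e+01, -3.54489484e-04,
        8.31804791e-03, -3.08034703e-05]), 'ee_pos': array([ 0.20773648, -0.56231528,  0.23062742]), 'ee_rot': array([-3.14013384e+00, -1.62455853e-04,  3.53781584e-01]), 'contact_force': array([0.16636173, 0.24993719, 0.07599099]), 'torque': array([0.01343787, 0.00222248, 0.02115146]), 'finger_gap': 1.0003519633613323}
```

View pics/scene0.png

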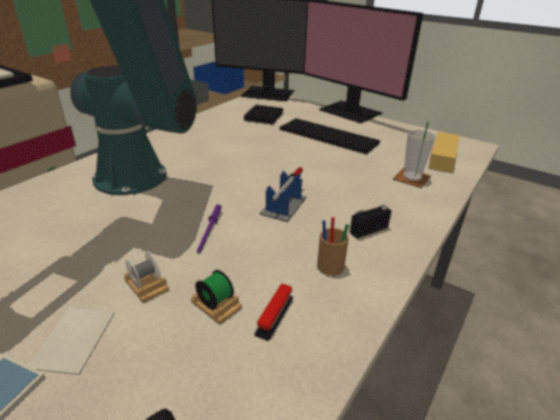

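View pics/top0.png

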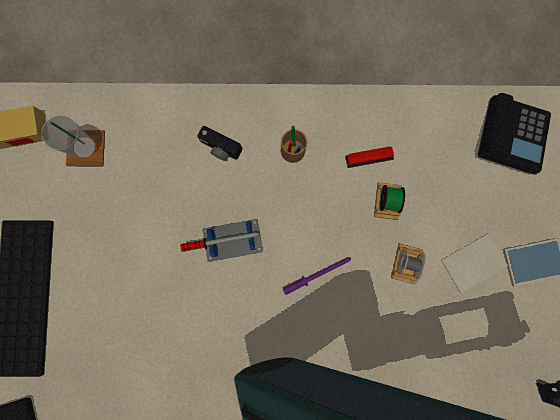

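View pics/wrist0.png

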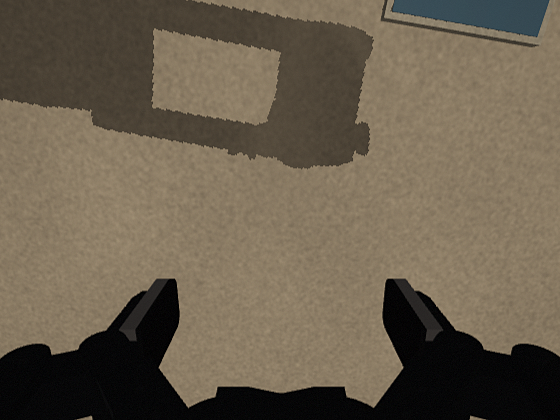

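The spindle wanted has the red handle at top (190,246), in the blue stand at (232,240). Look-alikes are the loose purple spindle at (317,275), the red stapler at (370,156), and the empty spool at (410,263). The full green spool is at (393,200).

```bash
cat > h.py <<'E'
import cv2, numpy as np
from scipy.spatial.transform import Rotation as Rot
from bench import monitor, read_camera, calibration, r
def cam(n,st=None):
    c=calibration(n)
    if n=="wrist":
        T=np.eye(4);T[:3,:3]=Rot.from_euler('xyz',st['ee_rot']).as_matrix();T[:3,3]=st['ee_pos']
        M=T@c['tool_from_camera'];return c,M[:3,:3],M[:3,3]
    return c,Rot.from_euler('xyz',c['attitude']).as_matrix(),np.array(c['xyz'])
def cloud(C,d):
    c,R,t=C
    v,u=np.mgrid[:420,:560].astype(float)
    P=np.stack([(u-c['cx'])/c['fx']*d,-(v-c['cy'])/c['fy']*d,-d],-1)
    return P@R.T+t
def plane(C,uv,z):
    c,R,t=C; uv=np.atleast_2d(uv).astype(float)
    D=np.stack([(uv[:,0]-c['cx'])/c['fx'],-(uv[:,1]-c['cy'])/c['fy'],-np.ones(len(uv))],-1)@R.T
    return t+D*((z-t[2])/D[:,2])[:,None]
def proj(C,P):
    c,R,t=C; q=(np.atleast_2d(P)-t)@R
    return np.stack([c['cx']-c['fx']*q[:,0]/q[:,2],c['cy']+c['fy']*q[:,1]/q[:,2]],-1)
def snap(n,f):
    st=monitor.read_state(); p,d=read_camera(n)
    cv2.imwrite(f"pics/{f}.png",p[:,:,::-1]); np.save(f"pics/{f}.npy",d)
    return st,p,d,cam(n,st)
E
python3 - <<'E'
from h import *
for n in ["top","scene"]:
    p=cv2.imread(f"pics/{n}0.png");d=np.load(f"pics/{n}0.npy");C=cam(n);X=cloud(C,d)
    hsv=cv2.cvtColor(p,cv2.COLOR_BGR2HSV);H,S,V=cv2.split(hsv)
    M={'red':((H<8)|(H>172))&(S>150)&(V>60),'green':(H>45)&(H<85)&(S>100),'blue':(H>100)&(H<125)&(S>90),'purple':(H>130)&(H<160)&(S>90)}
    for k,m in M.items():
        k2,lab,s,c=cv2.connectedComponentsWithStats(m.astype(np.uint8))
        for i in range(1,k2):
            if s[i,4]>40:
                q=X[lab==i]; print(n,k,s[i],c[i].round(1),np.median(q,0).round(4),q.min(0).round(3),q.max(0).round(3))
    print("desk z",np.median(X[...,2][(X[...,2]<0.02)&(X[...,2]>-0.02)]))
p=cv2.imread("pics/top0.png")
a=cv2.resize(p[200:300,160:300],None,fx=5,fy=5,interpolation=cv2.INTER_CUBIC);cv2.imwrite("pics/c1.png",a)
a=cv2.resize(p[170:290,350:450],None,fx=5,fy=5,interpolation=cv2.INTER_CUBIC);cv2.imwrite("pics/c2.png",a)
E
```

```text
top red [  5 138  30   8 125] [ 19.8 141.4] [0.7692 0.7216 0.0326] [0.763 0.693 0.009] [0.776 0.756 0.052]
top red [347 147  47  18 499] [369.8 155.3] [ 0.7326 -0.2136  0.039 ] [ 0.441 -0.278  0.029] [0.757 0.036 1.265]
top red [180 240  25  12 152] [192.2 245.5] [0.4885 0.2494 0.0727] [0.476 0.219 0.062] [0.504 0.279 0.081]
top green [ 50 121  26  18  62] [ 62.5 129.6] [0.7682 0.5581 0.1467] [0.766 0.555 0.07 ] [0.772 0.561 0.208]
top green [292 126   4  20  54] [293.1 135. ] [ 0.7737 -0.0067  0.0895] [ 0.765 -0.015  0.004] [ 0.784 -0.002  0.138]
top green [384 187  20  24 371] [394.1 198.9] [ 0.6086 -0.2675  0.0736] [ 0.441 -0.29   0.048] [0.643 0.036 1.265]
top blue [511 138  34  24 256] [526.9 149.7] [ 0.7476 -0.6361  0.0467] [ 0.441 -0.689  0.035] [0.781 0.036 1.265]
top blue [246 221   6  12  54] [248.4 227. ] [0.5358 0.1079 0.0773] [0.441 0.036 0.007] [0.558 0.114 1.265]
top blue [206 228   9  12  76] [210.2 233.9] [0.5194 0.2047 0.0729] [0.506 0.201 0.004] [0.539 0.225 0.091]
top blue [248 238   7  12  56] [251.1 243.3] [0.4953 0.1001 0.0777] [0.481 0.095 0.008] [0.512 0.112 
[... 644 characters left out ...]
510] [218.8 286. ] [ 0.6327 -0.2706  0.0723] [ 0.595 -0.724  0.035] [ 1.074 -0.246  0.666]
scene green [202 289   9  12  63] [205.7 294.7] [ 0.6077 -0.2886  0.0424] [ 0.597 -0.297  0.035] [ 0.628 -0.281  0.068]
scene blue [ 194   63   50   31 1096] [219.7  77.1] [-0.806   1.3575 -0.1089] [-1.037 -0.724 -0.2  ] [1.074 1.55  0.666]
scene blue [281 173   7  12  48] [283.7 178. ] [0.4799 0.1934 0.0697] [0.471 0.186 0.05 ] [0.492 0.199 0.087]
scene blue [267 176  34  39 608] [283.4 197.2] [0.5213 0.1029 0.0434] [ 0.488 -0.724  0.009] [1.074 0.208 0.666]
scene purple [198 205  22  47 175] [210.2 224.6] [ 0.4093 -0.0487  0.0184] [ 0.375 -0.161  0.007] [0.463 0.008 0.029]
desk z 0.000991177790006792
```

View pics/c1.png

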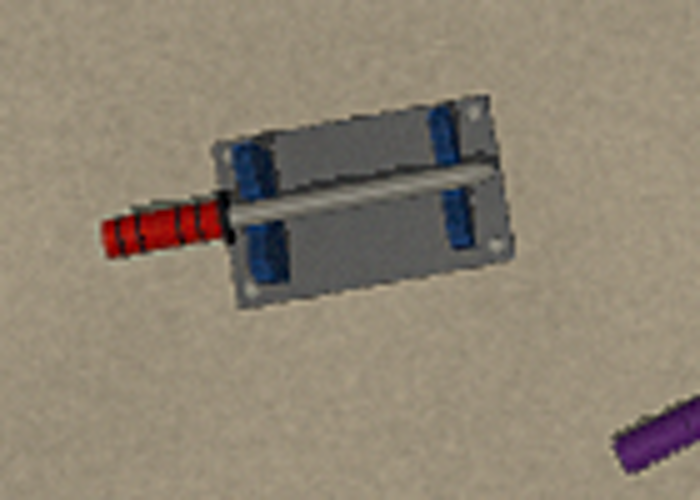

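View pics/c2.png

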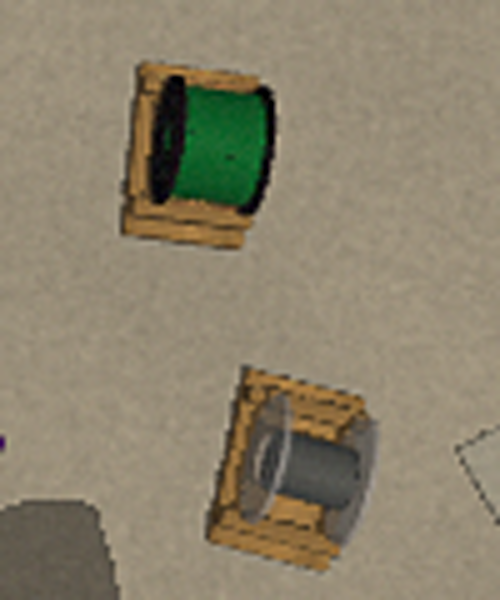

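The crops confirm it: red handle with black rings in the blue stand, and the green winding with black flanges. The spool is tilted a few degrees one way and the stand about 10° the other. Next I'll look at the spool from above with the wrist camera.

arm_command --motion '[{"tx": 0.37, "ty": 0.31, "tz": 0.06, "rz": 64, "jaw": 1}, {"tx": 0.37, "ty": 0.31, "tz": 0.06, "rz": 64, "jaw": 1}, {"tx": 0.37, "ty": 0.31, "tz": 0.06, "rz": 64, "jaw": 1}, {"tx": 0.37, "ty": 0.31, "tz": 0.06, "rz": 64, "jaw": 1}, {"tx": 0.37, "ty": 0.31, "tz": 0.06, "rz": 64, "jaw": 1}, {"tx": 0.37, "ty": 0.31, "tz": 0.06, "rz": 64, "jaw": 1}, {"tx": 0.37, "ty": 0.31, "tz": 0.06, "rz": 64, "jaw": 1}, {"tx": 0.37, "ty": 0.31, "tz": 0.06, "rz": 64, "jaw": 1}]'

```text
invalid input at $.motion[0]: expected keys tx, ty, tz, rx, ry, rz, jaw
```

arm_command --motion '[{"tx": 0.37, "ty": 0.31, "tz": 0.06, "rx": 0, "ry": 0, "rz": 64, "jaw": 1}, {"tx": 0.37, "ty": 0.31, "tz": 0.06, "rx": 0, "ry": 0, "rz": 64, "jaw": 1}, {"tx": 0.37, "ty": 0.31, "tz": 0.06, "rx": 0, "ry": 0, "rz": 64, "jaw": 1}, {"tx": 0.37, "ty": 0.31, "tz": 0.06, "rx": 0, "ry": 0, "rz": 64, "jaw": 1}, {"tx": 0.37, "ty": 0.31, "tz": 0.06, "rx": 0, "ry": 0, "rz": 64, "jaw": 1}, {"tx": 0.37, "ty": 0.31, "tz": 0.06, "rx": 0, "ry": 0, "rz": 64, "jaw": 1}, {"tx": 0.37, "ty": 0.31, "tz": 0.06, "rx": 0, "ry": 0, "rz": 64, "jaw": 1}, {"tx": 0.37, "ty": 0.31, "tz": 0.06, "rx": 0, "ry": 0, "rz": 64, "jaw": 1}]'

```text
time: 0.82
ee_pos: [0.4625, -0.3487, 0.2725]
ee_rot: [-3.141, -0.0, 1.36]
contact_force: [-0.3, 0.1, -0.1]
finger_gap: 0.997
```

arm_command --motion '[{"tx": 0.116, "ty": 0.097, "tz": 0.019, "rx": 0, "ry": 0, "rz": 6.7, "jaw": 1}, {"tx": 0.116, "ty": 0.097, "tz": 0.019, "rx": 0, "ry": 0, "rz": 6.7, "jaw": 1}, {"tx": 0.116, "ty": 0.097, "tz": 0.019, "rx": 0, "ry": 0, "rz": 6.7, "jaw": 1}, {"tx": 0.116, "ty": 0.097, "tz": 0.019, "rx": 0, "ry": 0, "rz": 6.7, "jaw": 1}, {"tx": 0.116, "ty": 0.097, "tz": 0.019, "rx": 0, "ry": 0, "rz": 6.7, "jaw": 1}, {"tx": 0.116, "ty": 0.097, "tz": 0.019, "rx": 0, "ry": 0, "rz": 6.7, "jaw": 1}]'

```text
time: 1.32
ee_pos: [0.5782, -0.2521, 0.291]
ee_rot: [-3.141, 0.0, 1.474]
contact_force: [-0.6, -0.4, -0.2]
finger_gap: 0.999
```

```bash
python3 - <<'E'
from h import *
st,p,d,C=snap("wrist","w1"); print(st['ee_pos'],st['ee_rot'])
print(proj(C,[[0.61,-0.265,0.048]]))
E
```

```text
[ 0.57824408 -0.25211971  0.29101888] [-3.14095646e+00  5.99115590e-05  1.47377178e+00]
[[309.66357868 187.41546514]]
```

View pics/w1.png

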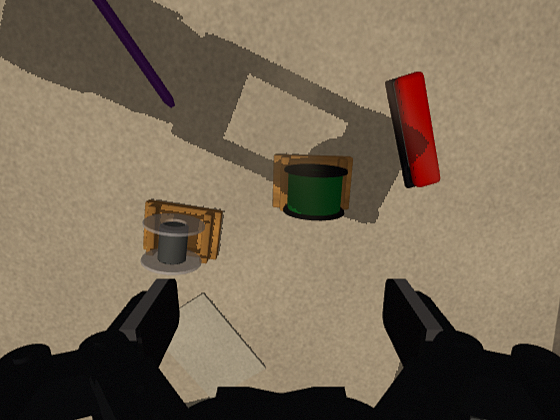

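```bash
cat > spool.py <<'E'
from h import *
from scipy.optimize import least_squares
def fit(p,d,C,name):
    X=cloud(C,d);H,S,V=cv2.split(cv2.cvtColor(p,cv2.COLOR_RGB2HSV))
    box=(abs(X[...,0]-0.615)<0.08)&(abs(X[...,1]+0.265)<0.08)
    g=(H>45)&(H<85)&(S>100)&(V>30)&box&(X[...,2]>0.04)&(X[...,2]<0.1); g=cv2.erode(g.astype(np.uint8),np.ones((3,3)))>0
    Q=X[g]; 
    def res(a):
        n=np.array([np.cos(a[1]),np.sin(a[1])]); s=(Q[:,:2]-[0.61,-0.265])@n-a[0]
        return np.hypot(s,Q[:,2]-a[2])-0.030
    o=least_squares(res,[0,0,.048],loss='soft_l1',f_scale=0.001); a=o.x
    n=np.array([np.cos(a[1]),np.sin(a[1])]);y=np.array([-n[1],n[0]])
    B=box&(X[...,2]>0.05)&(X[...,2]<0.09); t=(X[B][:,:2]-[0.61,-0.265])@y
    tg=(Q[:,:2]-[0.61,-0.265])@y
    lo,hi=np.percentile(t,[1,99])
    print(name,"n",len(Q),"yaw",a[1],"zaxis",a[2],"rms",np.sqrt(np.mean(o.fun**2)),"axial all",lo,hi,"green",np.percentile(tg,[1,99]))
    c=np.array([.61,-.265])+n*a[0]+y*(lo+hi)/2; print(" centre",c, "dir",y)
    W=(H>8)&(H<22)&(S>110)&box&(X[...,2]>0.024)&(X[...,2]<0.034)
    if W.sum()>50:
        r=cv2.minAreaRect(X[W][:,:2].astype(np.float32)*1000); print(" rest",r)
E
python3 - <<'E'
from spool import *
for n,f in [("wrist","w1"),("top","top0"),("scene","scene0")]:
    p=cv2.imread(f"pics/{f}.png")[:,:,::-1].copy();d=np.load(f"pics/{f}.npy")
    st=monitor.read_state(); fit(p,d,cam(n,st),n)
E
```

```text
wrist n 1738 yaw -0.12828875088897815 zaxis 0.04747046938862311 rms 0.000645408028291653 axial all -0.02746069380577089 0.021506531266813865 green [-0.02286381  0.01482701]
 centre [ 0.61360806 -0.26846718] dir [0.12793714 0.99178228]
 rest ((613.6168212890625, -267.578857421875), (64.91182708740234, 76.9039535522461), 82.59256744384766)
top n 266 yaw -0.134430064970369 zaxis 0.04762292465240863 rms 0.0019183841968057455 axial all -0.026026796854955882 0.02410929246562674 green [-0.0189751   0.01594578]
 centre [ 0.61398652 -0.26650664] dir [0.13402554 0.99097788]
 rest ((613.6720581054688, -263.21112060546875), (62.017696380615234, 77.76407623291016), 83.42842102050781)
scene n 371 yaw -0.10579436485701077 zaxis 0.049024154185657406 rms 0.002031155600132859 axial all -0.030349575563886164 0.019327702303215694 green [-0.02248062  0.0147849 ]
 centre [ 0.61398962 -0.27096558] dir [0.10559713 0.99440899]
 rest ((616.3399658203125, -270.5758361816406), (61.72774887084961, 76.10950469970703), 83.53845977783203)
```

Spool measured: centre (0.6137, -0.268), axis height 47.5 mm (48 expected), yaw -0.128, and the rest agrees at -0.129. Next I look at the stand and handle.

arm_command --motion '[{"tx": -0.055, "ty": 0.32, "tz": 0, "rx": 0, "ry": 0, "rz": 15, "jaw": 1}, {"tx": -0.055, "ty": 0.32, "tz": 0, "rx": 0, "ry": 0, "rz": 15, "jaw": 1}, {"tx": -0.055, "ty": 0.32, "tz": 0, "rx": 0, "ry": 0, "rz": 15, "jaw": 1}, {"tx": -0.055, "ty": 0.32, "tz": 0, "rx": 0, "ry": 0, "rz": 15, "jaw": 1}, {"tx": -0.055, "ty": 0.32, "tz": 0, "rx": 0, "ry": 0, "rz": 15, "jaw": 1}, {"tx": -0.055, "ty": 0.32, "tz": 0, "rx": 0, "ry": 0, "rz": 15, "jaw": 1}, {"tx": -0.055, "ty": 0.32, "tz": 0, "rx": 0, "ry": 0, "rz": 15, "jaw": 1}, {"tx": -0.055, "ty": 0.32, "tz": 0, "rx": 0, "ry": 0, "rz": 15, "jaw": 1}]'

```text
time: 2.03
ee_pos: [0.5206, 0.0676, 0.2912]
ee_rot: [-3.141, -0.0, 1.731]
contact_force: [0.5, 0.1, -0.3]
finger_gap: 0.999
```

arm_command --motion '[{"tx": -0.03, "ty": 0.13, "tz": 0, "rx": 0, "ry": 0, "rz": 0, "jaw": 1}, {"tx": -0.03, "ty": 0.13, "tz": 0, "rx": 0, "ry": 0, "rz": 0, "jaw": 1}, {"tx": -0.03, "ty": 0.13, "tz": 0, "rx": 0, "ry": 0, "rz": 0, "jaw": 1}, {"tx": -0.03, "ty": 0.13, "tz": 0, "rx": 0, "ry": 0, "rz": 0, "jaw": 1}, {"tx": -0.03, "ty": 0.13, "tz": 0, "rx": 0, "ry": 0, "rz": 0, "jaw": 1}, {"tx": -0.03, "ty": 0.13, "tz": 0, "rx": 0, "ry": 0, "rz": 0, "jaw": 1}, {"tx": -0.03, "ty": 0.13, "tz": 0, "rx": 0, "ry": 0, "rz": 0, "jaw": 1}]'

```text
time: 2.62
ee_pos: [0.4927, 0.1947, 0.2912]
ee_rot: [-3.141, 0.001, 1.731]
contact_force: [0.4, -0.3, -0.2]
finger_gap: 1.0
```

```bash
python3 - <<'E'
from h import *
st,p,d,C=snap("wrist","w2"); np.save("pics/w2pose.npy",np.r_[st['ee_pos'],st['ee_rot']]); print(st['ee_pos'],st['ee_rot'],st['time'])
E
```

```text
[0.49268512 0.19465812 0.29120962] [-3.14110462e+00  1.05577069e-03  1.73085481e+00] 2.6167
```

View pics/w2.png

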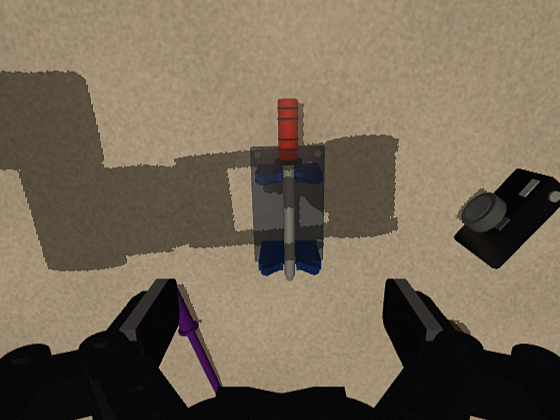

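The wrist view shows the red handle at (288,130), the rod from (290,165) down to its tip at (290,278), and the blue uprights at rows 175 and 258.

```bash
cat > hand.py <<'E'
from h import *
from scipy.optimize import least_squares
def red(p,d,C,box=None):
    X=cloud(C,d);H,S,V=cv2.split(cv2.cvtColor(p,cv2.COLOR_RGB2HSV))
    g=((H<8)|(H>172))&(S>130)&(V>50)&(X[...,2]>0.03)
    if box is not None: g&=box(X)
    g=cv2.erode(g.astype(np.uint8),np.ones((2,2)))>0
    return X[g]
def cyl(Q,c0,rad,zs=None):
    c0=np.array(c0)
    def res(a):
        n=np.array([np.cos(a[1]),np.sin(a[1])]); s=(Q[:,:2]-c0)@n-a[0]
        return np.hypot(s,Q[:,2]-a[2])-rad
    o=least_squares(res,[0,.17,.065],loss='soft_l1',f_scale=0.001);a=o.x
    n=np.array([np.cos(a[1]),np.sin(a[1])]);y=np.array([-n[1],n[0]])
    return a,c0+n*a[0],y,np.sqrt(np.mean(o.fun**2))
E
python3 - <<'E'
from hand import *
p=cv2.imread("pics/w2.png")[:,:,::-1].copy();d=np.load("pics/w2.npy");q=np.load("pics/w2pose.npy")
C=cam("wrist",dict(ee_pos=q[:3],ee_rot=q[3:]))
Q=red(p,d,C); a,c,y,e=cyl(Q,[.4885,.25],.010); t=(Q[:,:2]-c)@y; lo,hi=np.percentile(t,[1,99])
print(len(Q),a,e,y,"len",hi-lo,"mid",c+y*(lo+hi)/2, "rng z",Q[:,2].max())
# rod: grey bright points z>.066 
X=cloud(C,d); u=(X[...,:2]-c)@y; n=np.array([y[1],-y[0]]); s=(X[...,:2]-c)@n
for k in np.arange(-.2,.06,.01):
    m=(abs(u-k)<.005)&(abs(s)<.012)&(X[...,2]>.062)&(X[...,2]<.1)
    print(k.round(3),m.sum(), np.r_[np.median(s[m]),X[...,2][m].max(),np.ptp(s[m])].round(4) if m.sum() else '')
m=(abs(s)<.006)&(X[...,2]>.055)&(X[...,2]<.1); print("extent",u[m].min(),u[m].max(), proj(C,[*(c+y*lo),.065]),proj(C,[*(c+y*hi),.065]))
# base plate
W=(X[...,2]>.004)&(X[...,2]<.012)&(abs(s)<.07)&(u<0)&(u>-.2)
W=cv2.morphologyEx(W.astype(np.uint8),cv2.MORPH_OPEN,np.ones((3,3)))>0
print(cv2.minAreaRect(X[W][:,:2].astype(np.float32)*1000))
U=(X[...,2]>.086)&(X[...,2]<.096)&(abs(s)<.07)&(u<0)&(u>-.2)
print("uprights",[(np.percentile(u[U&k],[2,98]),np.percentile(s[U&k],[2,98])) for k in (u>-.09,u<-.09)])
E
```

```text
910 [0.00240484 0.1820259  0.06434534] 0.020633651669928223 [-0.18102237  0.98347898] len 0.057489938640343685 mid [0.49120914 0.24856625] rng z 0.43346118693239555
-0.2 0 
-0.19 0 
-0.18 0 
-0.17 25 [-0.001   0.0704  0.0092]
-0.16 72 [0.0002 0.0716 0.0105]
-0.15 146 [0.0003 0.0772 0.0234]
-0.14 140 [-0.0006  0.0764  0.0238]
-0.13 93 [-0.0005  0.0721  0.0114]
-0.12 94 [-0.0003  0.0717  0.0113]
-0.11 92 [-0.0002  0.0718  0.0112]
-0.1 95 [-0.      0.0725  0.0112]
-0.09 100 [0.0001 0.0724 0.0112]
-0.08 97 [-0.0008  0.0718  0.011 ]
-0.07 99 [-0.0006  0.0717  0.0108]
-0.06 103 [-0.0005  0.0721  0.0107]
-0.05 183 [-0.0004  0.0771  0.0239]
-0.04 117 [-0.0001  0.077   0.0237]
-0.03 224 [-0.0001  0.0803  0.0231]
-0.02 193 [0.     0.0767 0.0197]
-0.01 199 [0.0001 0.0759 0.0197]
0.0 200 [0.0003 0.0762 0.0195]
0.01 216 [-0.0004  0.0757  0.0194]
0.02 211 [0.0007 0.0763 0.0201]
0.03 86 [-0.0007  0.0754  0.019 ]
0.04 0 
0.05 0 
extent -0.17097170838465597 0.028952269177790892 [[287.93408277 158.2065775 ]] [[287.02249363 100.24976321]]
((508.2719421386719, 154.59417724609375), (90.16014099121094, 148.52330017089844), 10.254363059997559)
uprights [(array([-0.05282318, -0.04364653]), array([-0.0296014 ,  0.02936892])), (array([-0.15260398, -0.14300431]), array([-0.03029567,  0.02921685]))]
```

Handle centre (0.4912, 0.2483), stand yaw 0.18. The base rectangle agrees (90×149 mm, and its centre plus 95 mm gives 0.4911, 0.2480), and tip to grip measures 169 mm. I'll descend on the handle.

arm_command --motion '[{"tx": -0.0015, "ty": 0.0536, "tz": 0, "rx": 0, "ry": 0, "rz": 1.15, "jaw": 1}, {"tx": -0.0015, "ty": 0.0536, "tz": 0, "rx": 0, "ry": 0, "rz": 1.15, "jaw": 1}, {"tx": -0.0015, "ty": 0.0536, "tz": -0.04, "rx": 0, "ry": 0, "rz": 1.15, "jaw": 1}, {"tx": -0.0015, "ty": 0.0536, "tz": -0.08, "rx": 0, "ry": 0, "rz": 1.15, "jaw": 1}, {"tx": -0.0015, "ty": 0.0536, "tz": -0.12, "rx": 0, "ry": 0, "rz": 1.15, "jaw": 1}, {"tx": -0.0015, "ty": 0.0536, "tz": -0.15, "rx": 0, "ry": 0, "rz": 1.15, "jaw": 1}, {"tx": -0.0015, "ty": 0.0536, "tz": -0.17, "rx": 0, "ry": 0, "rz": 1.15, "jaw": 1}, {"tx": -0.0015, "ty": 0.0536, "tz": -0.17, "rx": 0, "ry": 0, "rz": 1.15, "jaw": 1}]'

```text
time: 3.33
ee_pos: [0.4881, 0.2476, 0.117]
ee_rot: [-3.133, 0.002, 1.751]
contact_force: [0.5, -0.5, 0.1]
finger_gap: 1.001
```

```bash
python3 - <<'E'
from hand import *
st,p,d,C=snap("wrist","w3"); print(st['ee_pos'],st['ee_rot'],st['time'])
Q=red(p,d,C,lambda X:(X[...,2]<.09)); a,c,y,e=cyl(Q,[.4912,.2483],.010); t=(Q[:,:2]-c)@y; lo,hi=np.percentile(t,[1,99])
print(len(Q),a,e,y,"len",hi-lo,"mid",c+y*(lo+hi)/2)
E
```

```text
[0.48808359 0.24758948 0.11701472] [-3.13290143e+00  1.73319949e-03  1.75075674e+00] 3.3333
2653 [9.97109825e-05 1.79523285e-01 6.43234393e-02] 0.0011336580848587618 [-0.17856054  0.98392893] len 0.05919859456536704 mid [0.49103937 0.24974354]
```

View pics/w3.png

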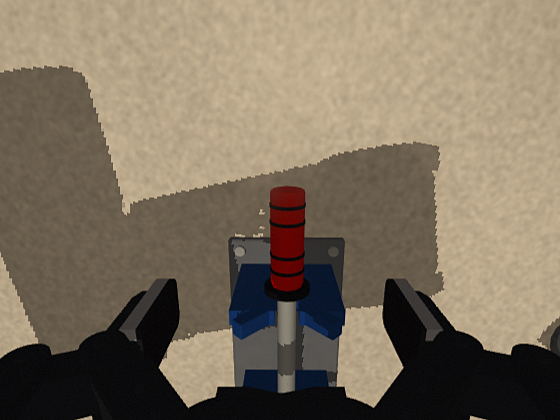

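arm_command --motion '[{"tx": 0, "ty": 0, "tz": 0, "rx": 0, "ry": 0, "rz": 0, "jaw": 1}, {"tx": 0, "ty": 0, "tz": -0.025, "rx": 0, "ry": 0, "rz": 0, "jaw": 1}, {"tx": 0, "ty": 0, "tz": -0.05, "rx": 0, "ry": 0, "rz": 0, "jaw": 1}, {"tx": 0, "ty": 0, "tz": -0.07, "rx": 0, "ry": 0, "rz": 0, "jaw": 1}, {"tx": 0, "ty": 0, "tz": -0.076, "rx": 0, "ry": 0, "rz": 0, "jaw": 1}, {"tx": 0, "ty": 0, "tz": -0.076, "rx": 0, "ry": 0, "rz": 0, "jaw": 1}, {"tx": 0, "ty": 0, "tz": -0.076, "rx": 0, "ry": 0, "rz": 0, "jaw": 1}, {"tx": 0, "ty": 0, "tz": -0.076, "rx": 0, "ry": 0, "rz": 0, "jaw": 1}]'

```text
time: 4.05
ee_pos: [0.4926, 0.2507, 0.0473]
ee_rot: [3.138, -0.001, 1.753]
contact_force: [-0.2, -0.9, -0.0]
finger_gap: 1.001
```

arm_command --motion '[{"tx": 0, "ty": 0, "tz": 0, "rx": 0, "ry": 0, "rz": 0, "jaw": 1}, {"tx": 0, "ty": 0, "tz": 0, "rx": 0, "ry": 0, "rz": 0, "jaw": 1}, {"tx": 0, "ty": 0, "tz": 0, "rx": 0, "ry": 0, "rz": 0, "jaw": 1}]'

```text
time: 4.3
ee_pos: [0.4915, 0.2505, 0.0462]
ee_rot: [3.14, -0.0, 1.753]
contact_force: [-0.2, 0.0, 0.1]
finger_gap: 0.994
```

```bash
python3 - <<'E'
from hand import *
st,p,d,C=snap("wrist","w4"); print(st['ee_pos'],st['ee_rot'],st['time'],st['qpos'],st['qvel'])
Q=red(p,d,C,lambda X:(X[...,2]<.09)); a,c,y,e=cyl(Q,[.4912,.2483],.010); t=(Q[:,:2]-c)@y; lo,hi=np.percentile(t,[1,99])
print(len(Q),a,e,y,"len",hi-lo,"mid",c+y*(lo+hi)/2)
E
```

```text
[0.49147274 0.25047026 0.04623205] [ 3.14020817e+00 -2.82010043e-04  1.75265588e+00] 4.3 [3.46055475e-01 5.22701010e-01 1.79567649e+00 7.08796780e-05
 8.21803200e-01 1.64147895e-01] [-0.00013022  0.00790387  0.0055734   0.00098297 -0.00190019  0.00242725]
5782 [9.10697627e-05 1.79579053e-01 6.43157593e-02] 0.001493214504502782 [-0.17861541  0.98391897] len 0.058832436447178074 mid [0.49097815 0.25003197]
```

View pics/w4.png

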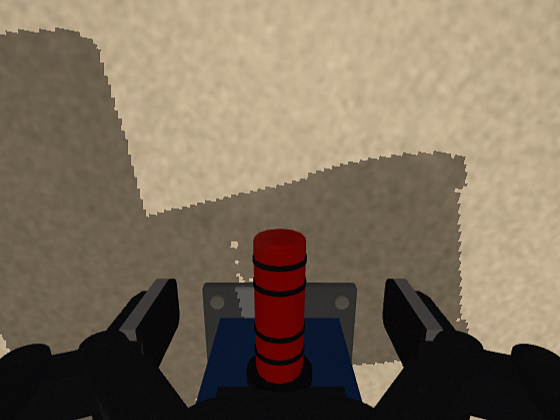

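arm_command --motion '[{"tx": 0, "ty": 0, "tz": -0.002, "rx": 0, "ry": 0, "rz": 0, "jaw": 0.4}, {"tx": 0, "ty": 0, "tz": -0.002, "rx": 0, "ry": 0, "rz": 0, "jaw": 0}, {"tx": 0, "ty": 0, "tz": -0.002, "rx": 0, "ry": 0, "rz": 0, "jaw": 0}, {"tx": 0, "ty": 0, "tz": -0.002, "rx": 0, "ry": 0, "rz": 0, "jaw": 0}, {"tx": 0, "ty": 0, "tz": -0.002, "rx": 0, "ry": 0, "rz": 0, "jaw": 0}, {"tx": 0, "ty": 0, "tz": -0.002, "rx": 0, "ry": 0, "rz": 0, "jaw": 0}, {"tx": 0, "ty": 0, "tz": -0.002, "rx": 0, "ry": 0, "rz": 0, "jaw": 0}, {"tx": 0, "ty": 0, "tz": -0.002, "rx": 0, "ry": 0, "rz": 0, "jaw": 0}]'

```text
time: 5.02
ee_pos: [0.4909, 0.2502, 0.0434]
ee_rot: [-3.141, -0.0, 1.753]
contact_force: [-0.1, 0.6, 1.0]
finger_gap: 0.215
```

arm_command --motion '[{"tx": 0, "ty": 0, "tz": 0, "rx": 0, "ry": 0, "rz": 0, "jaw": 0}, {"tx": 0, "ty": 0, "tz": 0, "rx": 0, "ry": 0, "rz": 0, "jaw": 0}, {"tx": 0, "ty": 0, "tz": 0, "rx": 0, "ry": 0, "rz": 0, "jaw": 0}, {"tx": 0, "ty": 0, "tz": 0, "rx": 0, "ry": 0, "rz": 0, "jaw": 0}]'

```text
time: 5.35
ee_pos: [0.4909, 0.2502, 0.0434]
ee_rot: [-3.141, -0.0, 1.753]
contact_force: [-0.4, -0.1, 1.4]
finger_gap: 0.214
```

```bash
python3 - <<'E'
from hand import *
st,p,d,C=snap("wrist","w5"); print(st)
Q=red(p,d,C,lambda X:(X[...,2]<.09)); a,c,y,e=cyl(Q,[.4912,.2483],.010); t=(Q[:,:2]-c)@y; lo,hi=np.percentile(t,[1,99])
print(len(Q),a,e,y,"len",hi-lo,"mid",c+y*(lo+hi)/2)
E
```

```text
{'time': 5.35, 'qpos': array([3.46011247e-01, 5.27015152e-01, 1.79757281e+00, 5.56155655e-05,
       8.17120676e-01, 1.64200604e-01]), 'qvel': array([ 0.0002136 ,  0.00110851, -0.00163074,  0.00120003, -0.00173085,
       -0.00026869]), 'effort': array([-6.21019816e-02, -5.26446819e+01, -1.75998741e+01, -3.27403878e-02,
       -1.62329902e-01, -2.21981452e-02]), 'ee_pos': array([0.49088847, 0.25022939, 0.04341688]), 'ee_rot': array([-3.14147161e+00, -2.10453951e-05,  1.75256891e+00]), 'contact_force': array([-0.43025796, -0.13028451,  1.40401466]), 'torque': array([ 0.00010386, -0.00622736, -0.08645124]), 'finger_gap': 0.21448048368658026}
5937 [9.35313792e-05 1.79498092e-01 6.42218666e-02] 0.001527146109492914 [-0.17853575  0.98393343] len 0.059015163944842894 mid [0.49099622 0.24994694]
```

View pics/w5.png

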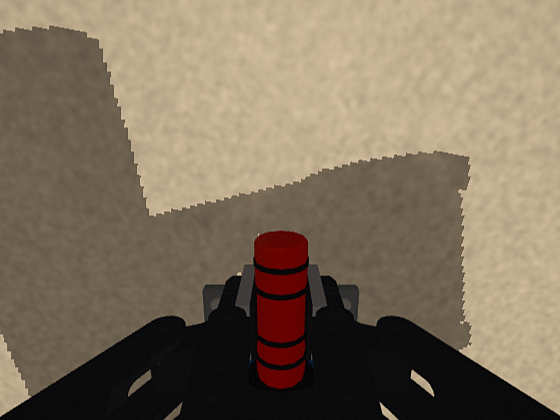

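Gripped: gap 0.214, which is about the handle diameter. Seated TCP pose is (0.4909, 0.2502, 0.0434), yaw 1.7526, and I'll return to it later. Lifting straight up.

arm_command --motion '[{"tx": 0, "ty": 0, "tz": 0.008, "rx": 0, "ry": 0, "rz": 0, "jaw": 0}, {"tx": 0, "ty": 0, "tz": 0.022, "rx": 0, "ry": 0, "rz": 0, "jaw": 0}, {"tx": 0, "ty": 0, "tz": 0.04, "rx": 0, "ry": 0, "rz": 0, "jaw": 0}, {"tx": 0, "ty": 0, "tz": 0.06, "rx": 0, "ry": 0, "rz": 0, "jaw": 0}, {"tx": 0, "ty": 0, "tz": 0.085, "rx": 0, "ry": 0, "rz": 0, "jaw": 0}, {"tx": 0, "ty": 0, "tz": 0.115, "rx": 0, "ry": 0, "rz": 0, "jaw": 0}, {"tx": 0, "ty": 0, "tz": 0.14, "rx": 0, "ry": 0, "rz": 0, "jaw": 0}, {"tx": 0, "ty": 0, "tz": 0.15, "rx": 0, "ry": 0, "rz": 0, "jaw": 0}]'

```text
time: 6.07
ee_pos: [0.4927, 0.2509, 0.1974]
ee_rot: [3.136, -0.001, 1.753]
contact_force: [0.9, -0.1, -0.3]
finger_gap: 0.21
```

arm_command --motion '[{"tx": 0.02, "ty": -0.03, "tz": 0, "rx": 0, "ry": 0, "rz": -2, "jaw": 0}, {"tx": 0.04, "ty": -0.065, "tz": 0, "rx": 0, "ry": 0, "rz": -5, "jaw": 0}, {"tx": 0.06, "ty": -0.1, "tz": 0, "rx": 0, "ry": 0, "rz": -8, "jaw": 0}, {"tx": 0.08, "ty": -0.135, "tz": 0, "rx": 0, "ry": 0, "rz": -11, "jaw": 0}, {"tx": 0.1, "ty": -0.17, "tz": 0, "rx": 0, "ry": 0, "rz": -14, "jaw": 0}, {"tx": 0.12, "ty": -0.205, "tz": 0, "rx": 0, "ry": 0, "rz": -16.5, "jaw": 0}, {"tx": 0.137, "ty": -0.24, "tz": 0, "rx": 0, "ry": 0, "rz": -17.6, "jaw": 0}, {"tx": 0.145, "ty": -0.26, "tz": 0, "rx": 0, "ry": 0, "rz": -17.6, "jaw": 0}]'

```text
time: 6.73
ee_pos: [0.6377, -0.0139, 0.1926]
ee_rot: [3.141, 0.001, 1.442]
contact_force: [0.4, 0.4, -0.5]
finger_gap: 0.215
```

```bash
python3 - <<'E'
from hand import *
st,p,d,C=snap("scene","s2"); st,p,d,C=snap("wrist","w6"); print(st['ee_pos'],st['ee_rot'],st['contact_force'],st['torque'],st['finger_gap'])
E
```

```text
[ 0.6387184  -0.01661978  0.19260216] [3.13952633 0.00316963 1.44171427] [ 2.0862748  -2.71910565 -1.28024584] [-0.0371768  -0.09859865  0.05041772] 0.21458401067761326
```

View pics/s2.png

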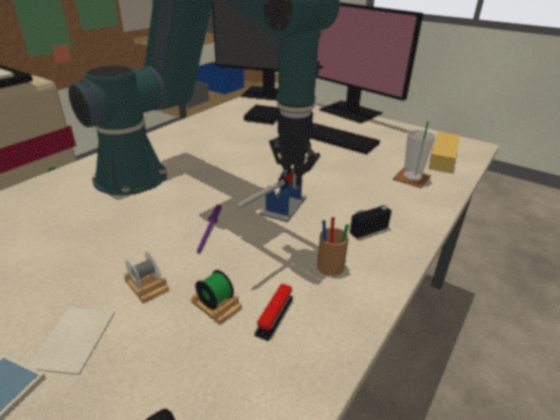

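View pics/w6.png

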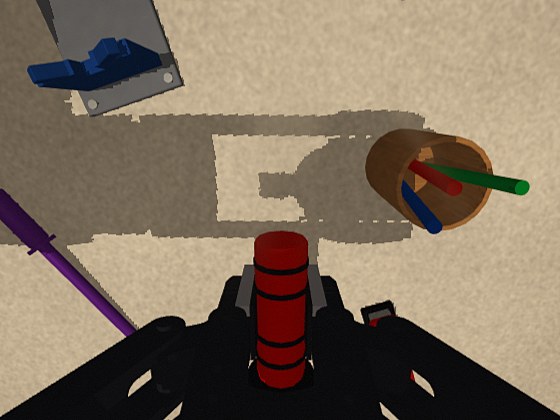

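arm_command --motion '[{"tx": 0.0067, "ty": -0.0341, "tz": 0, "rx": 0, "ry": 0, "rz": 0, "jaw": 0}, {"tx": 0.0067, "ty": -0.0341, "tz": -0.03, "rx": 0, "ry": 0, "rz": 0, "jaw": 0}, {"tx": 0.0067, "ty": -0.0341, "tz": -0.06, "rx": 0, "ry": 0, "rz": 0, "jaw": 0}, {"tx": 0.0067, "ty": -0.0341, "tz": -0.09, "rx": 0, "ry": 0, "rz": 0, "jaw": 0}, {"tx": 0.0067, "ty": -0.0341, "tz": -0.12, "rx": 0, "ry": 0, "rz": 0, "jaw": 0}, {"tx": 0.0067, "ty": -0.0341, "tz": -0.14, "rx": 0, "ry": 0, "rz": 0, "jaw": 0}, {"tx": 0.0067, "ty": -0.0341, "tz": -0.15, "rx": 0, "ry": 0, "rz": 0, "jaw": 0}, {"tx": 0.0067, "ty": -0.0341, "tz": -0.15, "rx": 0, "ry": 0, "rz": 0, "jaw": 0}]'

```text
time: 7.5
ee_pos: [0.6398, -0.0427, 0.0404]
ee_rot: [-3.135, -0.001, 1.446]
contact_force: [-0.5, 0.3, -2.3]
finger_gap: 0.21
```

arm_command --motion '[{"tx": 0, "ty": 0, "tz": 0, "rx": 0, "ry": 0, "rz": 0, "jaw": 0}, {"tx": 0, "ty": 0, "tz": 0, "rx": 0, "ry": 0, "rz": 0, "jaw": 0}, {"tx": 0, "ty": 0, "tz": 0, "rx": 0, "ry": 0, "rz": 0, "jaw": 0}, {"tx": 0, "ty": 0, "tz": 0, "rx": 0, "ry": 0, "rz": 0, "jaw": 0}]'

```text
time: 7.83
ee_pos: [0.6438, -0.044, 0.045]
ee_rot: [3.139, 0.0, 1.445]
contact_force: [0.4, -0.6, -0.9]
finger_gap: 0.212
```

```bash
cat > rod.py <<'E'
from hand import *
def rod(p,d,C,tcp,yaw,zax,name):
    # points near expected rod segment
    y=np.array([-np.sin(yaw),np.cos(yaw)]);n=np.array([y[1],-y[0]])
    X=cloud(C,d);u=(X[...,:2]-tcp[:2])@y;s=(X[...,:2]-tcp[:2])@n
    m=(abs(s)<.02)&(abs(X[...,2]-zax)<.02)&(u<-.04)&(u>-.19)
    for a,b in [(-.06,-.045),(-.08,-.06),(-.10,-.08),(-.12,-.10),(-.14,-.12),(-.16,-.14),(-.18,-.16)]:
        k=m&(u>a)&(u<=b)
        if k.sum()>5: print(name,a,k.sum(),"s",np.percentile(s[k],[5,50,95]).round(4),"z",np.percentile(X[...,2][k],[50,95]).round(4))
    print(name,"tip u",np.percentile(u[m],1) if m.sum() else None)
E
python3 - <<'E'
from rod import *
for n,f in [("scene","s3"),("top","t3")]:
    st,p,d,C=snap(n,f); rod(p,d,C,st['ee_pos'],st['ee_rot'][2]-np.pi/2-.002,st['ee_pos'][2]+.0216,n)
print(st['ee_pos'],st['ee_rot'],st['contact_force'],st['time'])
p=cv2.imread("pics/s3.png");cv2.imwrite("pics/c3.png",cv2.resize(p[200:330,170:370],None,fx=4,fy=4,interpolation=cv2.INTER_CUBIC))
E
```

```text
scene -0.06 29 s [-0.0016  0.0035  0.0065] z [0.0707 0.0738]
scene -0.08 37 s [-0.0034  0.0031  0.0064] z [0.0709 0.0734]
scene -0.1 36 s [-0.0023  0.0033  0.0062] z [0.0704 0.073 ]
scene -0.12 42 s [-0.0027  0.004   0.0065] z [0.0706 0.0732]
scene -0.14 42 s [-0.0029  0.0032  0.0061] z [0.0702 0.0731]
scene -0.16 43 s [-0.0017  0.0039  0.0065] z [0.0702 0.0727]
scene -0.18 29 s [-0.0026  0.0027  0.0058] z [0.0687 0.0727]
scene tip u -0.17047107845942552
top -0.06 29 s [-0.0069 -0.0017  0.004 ] z [0.0696 0.0745]
top -0.08 29 s [-0.0067 -0.002   0.0039] z [0.07   0.0739]
top -0.14 32 s [-0.0069 -0.0008  0.004 ] z [0.0692 0.0729]
top -0.16 35 s [-0.0071 -0.0025  0.0035] z [0.0695 0.074 ]
top -0.18 13 s [-0.0054 -0.0023  0.0023] z [0.0693 0.0737]
top tip u -0.1674019158804482
[ 0.6436067  -0.04399683  0.04482902] [3.13919794e+00 9.89996390e-05 1.44545062e+00] [ 0.75814669  0.04452113 -1.03156275] 7.8833
```

View pics/c3.png

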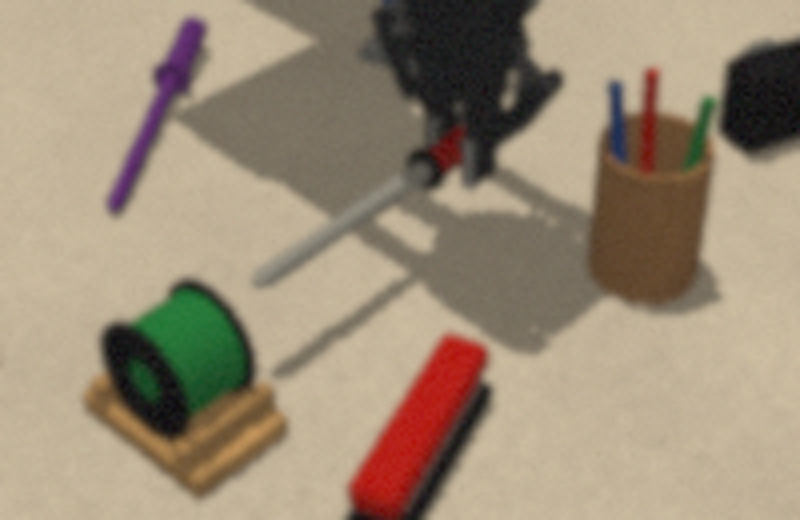

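The crop shows the rod level and pointing at the green spool's near flange. Depth along the rod agrees, with a constant top height of 73 mm. Now I lower to bore height and begin threading.

arm_command --motion '[{"tx": 0, "ty": 0, "tz": -0.009, "rx": 0, "ry": 0, "rz": 0, "jaw": 0}, {"tx": 0, "ty": 0, "tz": -0.017, "rx": 0, "ry": 0, "rz": 0, "jaw": 0}, {"tx": 0, "ty": 0, "tz": -0.017, "rx": 0, "ry": 0, "rz": 0, "jaw": 0}, {"tx": 0, "ty": 0, "tz": -0.017, "rx": 0, "ry": 0, "rz": 0, "jaw": 0}, {"tx": 0, "ty": 0, "tz": -0.017, "rx": 0, "ry": 0, "rz": 0, "jaw": 0}, {"tx": -0.0015, "ty": -0.012, "tz": -0.017, "rx": 0, "ry": 0, "rz": 0, "jaw": 0}, {"tx": -0.0028, "ty": -0.022, "tz": -0.017, "rx": 0, "ry": 0, "rz": 0, "jaw": 0}, {"tx": -0.0028, "ty": -0.022, "tz": -0.017, "rx": 0, "ry": 0, "rz": 0, "jaw": 0}]'

```text
time: 8.6
ee_pos: [0.6399, -0.0684, 0.0267]
ee_rot: [3.141, 0.001, 1.444]
contact_force: [0.2, -0.6, -1.8]
finger_gap: 0.213
```

```bash
python3 - <<'E'
from rod import *
for n,f in [("scene","s4"),("top","t4")]:
    st,p,d,C=snap(n,f); rod(p,d,C,st['ee_pos'],st['ee_rot'][2]-np.pi/2-.002,st['ee_pos'][2]+.0216,n)
print(st['ee_pos'],st['ee_rot'],st['contact_force'],st['time'])
a=[]
p=cv2.imread("pics/s4.png");a.append(cv2.resize(p[220:330,170:300],None,fx=4,fy=4,interpolation=cv2.INTER_CUBIC)[:,:520])
cv2.imwrite("pics/c4.png",a[0])
p=cv2.imread("pics/t4.png");cv2.imwrite("pics/c4t.png",cv2.resize(p[140:260,270:430],None,fx=4,fy=4,interpolation=cv2.INTER_CUBIC))
E
```

```text
scene -0.06 26 s [-0.002   0.0039  0.0063] z [0.0531 0.0548]
scene -0.08 36 s [-0.0008  0.0039  0.0061] z [0.0531 0.0554]
scene -0.1 38 s [-0.003   0.0037  0.0065] z [0.053  0.0548]
scene -0.12 43 s [-0.0021  0.0033  0.0071] z [0.052  0.0547]
scene -0.14 44 s [-0.0021  0.004   0.0063] z [0.0521 0.0544]
scene -0.16 43 s [-0.004   0.0036  0.0063] z [0.0519 0.0547]
scene tip u -0.1604055726041549
top -0.06 25 s [-0.0063 -0.0022  0.003 ] z [0.0512 0.0563]
top -0.08 36 s [-0.0068 -0.0017  0.0038] z [0.0519 0.0568]
top -0.14 15 s [-0.007  -0.0024  0.0029] z [0.053  0.0559]
top -0.16 35 s [-0.0064 -0.0017  0.0039] z [0.0518 0.0547]
top -0.18 55 s [-0.0177  0.0005  0.0168] z [0.0465 0.0654]
top tip u -0.18315382012225304
[ 0.63995243 -0.0675946   0.02665244] [3.14106898e+00 3.33517880e-04 1.44364964e+00] [ 0.33559435 -0.56682033 -1.43414899] 8.65
```

View pics/c4.png

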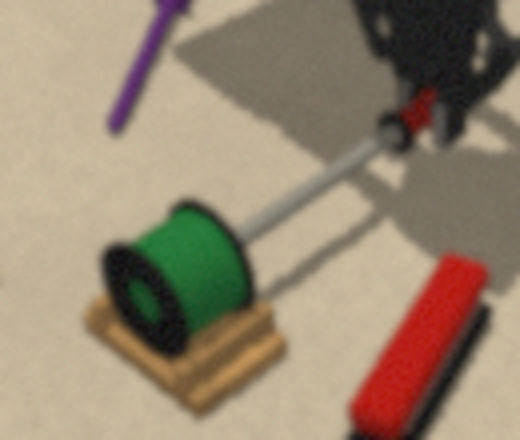

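View pics/c4t.png

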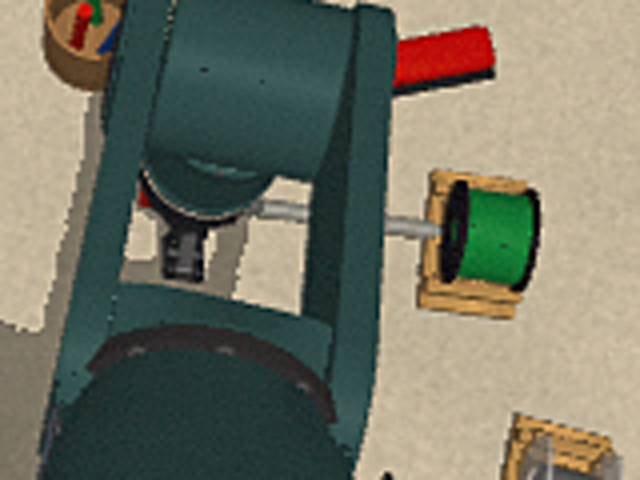

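Aligned: lateral error is 0.5 mm and the tip is about 6 mm before the flange, pointing at the bore. Threading.

arm_command --motion '[{"tx": -0.0013, "ty": -0.01, "tz": 0, "rx": 0, "ry": 0, "rz": 0, "jaw": 0}, {"tx": -0.0026, "ty": -0.02, "tz": 0, "rx": 0, "ry": 0, "rz": 0, "jaw": 0}, {"tx": -0.0039, "ty": -0.03, "tz": 0, "rx": 0, "ry": 0, "rz": 0, "jaw": 0}, {"tx": -0.0052, "ty": -0.04, "tz": 0, "rx": 0, "ry": 0, "rz": 0, "jaw": 0}, {"tx": -0.0052, "ty": -0.04, "tz": 0, "rx": 0, "ry": 0, "rz": 0, "jaw": 0}, {"tx": -0.0052, "ty": -0.04, "tz": 0, "rx": 0, "ry": 0, "rz": 0, "jaw": 0}]'

```text
time: 9.2
ee_pos: [0.6346, -0.1068, 0.0264]
ee_rot: [3.142, -0.0, 1.444]
contact_force: [0.7, 0.8, -1.0]
finger_gap: 0.218
```

```bash
python3 - <<'E'
from spool import *
st,p,d,C=snap("top","t5");fit(p,d,C,"top");st,p,d,C=snap("scene","s5");fit(p,d,C,"scene")
print(st['ee_pos'],st['ee_rot'],st['contact_force'],st['torque'],st['time'])
p=cv2.imread("pics/s5.png");cv2.imwrite("pics/c5.png",cv2.resize(p[220:330,170:300],None,fx=4,fy=4,interpolation=cv2.INTER_CUBIC))
E
```

```text
top n 258 yaw -0.13848840350908165 zaxis 0.047560180846949275 rms 0.001993732299907122 axial all -0.025959379936889633 0.07534017853231785 green [-0.02008987  0.01462618]
 centre [ 0.61695642 -0.24104051] dir [0.13804615 0.9904258 ]
 rest ((612.132080078125, -276.56707763671875), (35.97206497192383, 77.12651824951172), 84.00076293945312)
scene n 387 yaw -0.12183714067853765 zaxis 0.04904836845838762 rms 0.0018025536751772695 axial all -0.02982689098368264 0.07615210335214236 green [-0.02166037  0.01553788]
 centre [ 0.61744266 -0.24257571] dir [0.12153593 0.99258703]
 rest ((616.50244140625, -269.4800720214844), (62.641170501708984, 75.34822845458984), 82.19620513916016)
[ 0.63451041 -0.10624092  0.02634794] [-3.14139911e+00 -2.93795954e-04  1.44437483e+00] [ 0.24150834  0.10127149 -1.69186492] [ 0.07555713 -0.04091687  0.00292974] 9.25
```

View pics/c5.png

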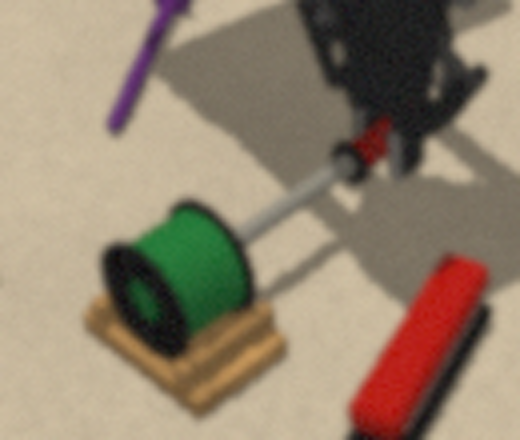

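The rod is 34 mm in with no force, and the spool hasn't moved. Continuing.

arm_command --motion '[{"tx": -0.0015, "ty": -0.012, "tz": 0, "rx": 0, "ry": 0, "rz": 0, "jaw": 0}, {"tx": -0.0031, "ty": -0.024, "tz": 0, "rx": 0, "ry": 0, "rz": 0, "jaw": 0}, {"tx": -0.0046, "ty": -0.036, "tz": 0, "rx": 0, "ry": 0, "rz": 0, "jaw": 0}, {"tx": -0.0062, "ty": -0.048, "tz": 0, "rx": 0, "ry": 0, "rz": 0, "jaw": 0}, {"tx": -0.0077, "ty": -0.06, "tz": 0, "rx": 0, "ry": 0, "rz": 0, "jaw": 0}, {"tx": -0.0085, "ty": -0.066, "tz": 0, "rx": 0, "ry": 0, "rz": 0, "jaw": 0}, {"tx": -0.0085, "ty": -0.066, "tz": 0, "rx": 0, "ry": 0, "rz": 0, "jaw": 0}, {"tx": -0.0085, "ty": -0.066, "tz": 0, "rx": 0, "ry": 0, "rz": 0, "jaw": 0}]'

```text
time: 9.97
ee_pos: [0.626, -0.1725, 0.0264]
ee_rot: [-3.141, -0.0, 1.444]
contact_force: [-0.8, 0.1, -1.3]
finger_gap: 0.215
```

```bash
python3 - <<'E'
from rod import *
st,p,d,C=snap("scene","s6");rod(p,d,C,st['ee_pos'],st['ee_rot'][2]-np.pi/2-.002,st['ee_pos'][2]+.0216,"scene")
print(st['ee_pos'],st['ee_rot'],st['contact_force'],st['torque'],st['time'])
p=cv2.imread("pics/s6.png");cv2.imwrite("pics/c6.png",cv2.resize(p[220:330,170:300],None,fx=4,fy=4,interpolation=cv2.INTER_CUBIC))
E
```

```text
scene -0.06 26 s [-0.0027  0.0039  0.0062] z [0.0528 0.0554]
scene -0.12 24 s [-0.0132 -0.0015  0.0041] z [0.0461 0.054 ]
scene -0.14 147 s [-0.0179  0.003   0.0179] z [0.0511 0.0658]
scene -0.16 59 s [-0.0032  0.0036  0.0069] z [0.0522 0.0541]
scene -0.18 35 s [-0.0023  0.0026  0.0059] z [0.0505 0.0531]
scene tip u -0.17163188547895503
[ 0.62596441 -0.17246238  0.0263655 ] [-3.14145124e+00 -2.97978125e-04  1.44404172e+00] [-0.79323951  0.05419743 -1.32372317] [ 0.09975582 -0.04178911 -0.00986337] 9.9667
```

View pics/c6.png

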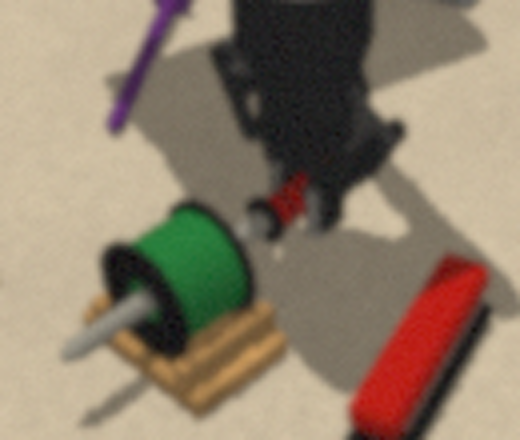

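The tip is out the far side by about 50 mm (crop at 65,350), and the spool is centred on the spindle. Lifting gently.

arm_command --motion '[{"tx": 0, "ty": 0, "tz": 0.004, "rx": 0, "ry": 0, "rz": 0, "jaw": 0}, {"tx": 0, "ty": 0, "tz": 0.007, "rx": 0, "ry": 0, "rz": 0, "jaw": 0}, {"tx": 0, "ty": 0, "tz": 0.01, "rx": 0, "ry": 0, "rz": 0, "jaw": 0}, {"tx": 0, "ty": 0, "tz": 0.014, "rx": 0, "ry": 0, "rz": 0, "jaw": 0}, {"tx": 0, "ty": 0, "tz": 0.02, "rx": 0, "ry": 0, "rz": 0, "jaw": 0}, {"tx": 0, "ty": 0, "tz": 0.028, "rx": 0, "ry": 0, "rz": 0, "jaw": 0}, {"tx": 0, "ty": 0, "tz": 0.036, "rx": 0, "ry": 0, "rz": 0, "jaw": 0}, {"tx": 0, "ty": 0, "tz": 0.04, "rx": 0, "ry": 0, "rz": 0, "jaw": 0}]'

```text
time: 10.68
ee_pos: [0.6269, -0.1721, 0.068]
ee_rot: [3.14, 0.0, 1.446]
contact_force: [-0.1, 0.2, -2.3]
finger_gap: 0.218
```

```bash
cat > spin.py <<'E'
from rod import *
def look(f):
    st,p,d,C=snap("scene",f)
    tcp=st['ee_pos'];yaw=st['ee_rot'][2]-np.pi/2-.002;z=tcp[2]+.0216
    rod(p,d,C,tcp,yaw,z,"scene")
    y=np.array([-np.sin(yaw),np.cos(yaw)])
    X=cloud(C,d);H,S,V=cv2.split(cv2.cvtColor(p,cv2.COLOR_RGB2HSV))
    g=(H>45)&(H<85)&(S>100)&(V>30)&(np.linalg.norm(X[...,:2]-(tcp[:2]-.096*y),axis=-1)<.05)
    g=cv2.erode(g.astype(np.uint8),np.ones((2,2)))>0
    u=(X[g][:,:2]-tcp[:2])@y; print("green u (from TCP), centre expected -.096:",np.percentile(u,[2,98]).round(4),np.percentile(u,[2,98]).mean().round(4),"n",g.sum(),"ztop",np.percentile(X[g][:,2],98))
    print(tcp,st['ee_rot'],st['contact_force'].round(2),st['torque'].round(3),st['finger_gap'],st['time'])
    uv=proj(C,[*(tcp[:2]-.09*y),z-.03])[0].astype(int); a=max(uv[1]-65,0);b=max(uv[0]-80,0)
    cv2.imwrite(f"pics/{f}c.png",cv2.resize(cv2.imread(f"pics/{f}.png")[a:a+130,b:b+160],None,fx=4,fy=4,interpolation=cv2.INTER_CUBIC))
E
python3 -c "
from spin import *
look('s7')"
```

```text
scene -0.06 36 s [-0.0028  0.0039  0.0068] z [0.0932 0.0952]
scene -0.08 21 s [-0.0157  0.0049  0.0197] z [0.1066 0.1092]
scene -0.1 89 s [-0.0138  0.0118  0.0195] z [0.1075 0.1094]
scene -0.12 90 s [-0.014   0.0107  0.0196] z [0.1073 0.1095]
scene -0.14 152 s [-0.0169  0.0033  0.0179] z [0.0931 0.1078]
scene -0.16 59 s [-0.0028  0.0036  0.0065] z [0.0907 0.0936]
scene -0.18 38 s [-0.0017  0.0019  0.0054] z [0.0896 0.0929]
scene tip u -0.17132964989425836
green u (from TCP), centre expected -.096: [-0.1204 -0.0785] -0.0994 n 460 ztop 0.11207916060645502
[ 0.62685307 -0.17206911  0.06802404] [3.13994415e+00 4.00220830e-04 1.44552023e+00] [-0.08  0.17 -2.29] [ 0.266 -0.03   0.046] 0.21824096479386795 10.6833
```

View pics/s7c.png

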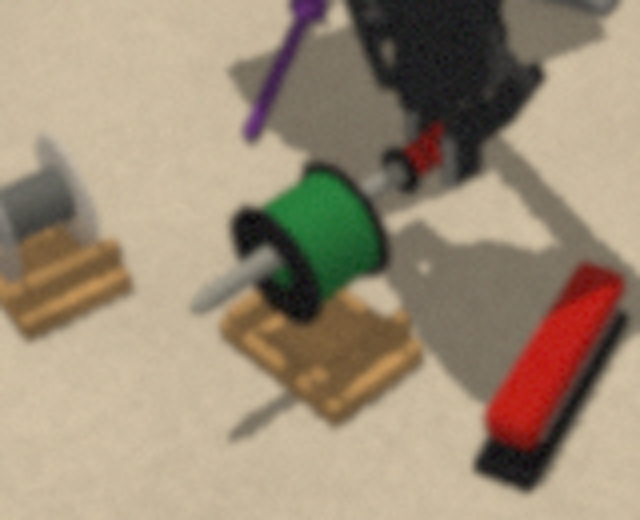

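Spool hangs on the rod, level and centred, and the rest is empty. Raising it and carrying it back smoothly.

arm_command --motion '[{"tx": 0, "ty": 0, "tz": 0.008, "rx": 0, "ry": 0, "rz": 0, "jaw": 0}, {"tx": 0, "ty": 0, "tz": 0.022, "rx": 0, "ry": 0, "rz": 0, "jaw": 0}, {"tx": 0, "ty": 0, "tz": 0.038, "rx": 0, "ry": 0, "rz": 0, "jaw": 0}, {"tx": -0.001, "ty": 0.003, "tz": 0.055, "rx": 0, "ry": 0, "rz": 0, "jaw": 0}, {"tx": -0.003, "ty": 0.009, "tz": 0.072, "rx": 0, "ry": 0, "rz": 0.5, "jaw": 0}, {"tx": -0.006, "ty": 0.018, "tz": 0.086, "rx": 0, "ry": 0, "rz": 1, "jaw": 0}, {"tx": -0.01, "ty": 0.03, "tz": 0.096, "rx": 0, "ry": 0, "rz": 1.5, "jaw": 0}, {"tx": -0.0145, "ty": 0.045, "tz": 0.1, "rx": 0, "ry": 0, "rz": 2.2, "jaw": 0}]'

```text
time: 11.4
ee_pos: [0.6121, -0.1265, 0.1683]
ee_rot: [3.139, 0.001, 1.484]
contact_force: [-0.5, -0.5, -3.8]
finger_gap: 0.212
```

arm_command --motion '[{"tx": -0.0055, "ty": 0.017, "tz": 0, "rx": 0, "ry": 0, "rz": 0.8, "jaw": 0}, {"tx": -0.011, "ty": 0.035, "tz": 0, "rx": 0, "ry": 0, "rz": 1.6, "jaw": 0}, {"tx": -0.017, "ty": 0.053, "tz": 0, "rx": 0, "ry": 0, "rz": 2.4, "jaw": 0}, {"tx": -0.0225, "ty": 0.071, "tz": 0, "rx": 0, "ry": 0, "rz": 3.2, "jaw": 0}, {"tx": -0.0285, "ty": 0.089, "tz": 0, "rx": 0, "ry": 0, "rz": 4, "jaw": 0}, {"tx": -0.034, "ty": 0.107, "tz": 0, "rx": 0, "ry": 0, "rz": 4.8, "jaw": 0}, {"tx": -0.04, "ty": 0.125, "tz": 0, "rx": 0, "ry": 0, "rz": 5.6, "jaw": 0}, {"tx": -0.0455, "ty": 0.143, "tz": 0, "rx": 0, "ry": 0, "rz": 6.4, "jaw": 0}]'

```text
time: 12.07
ee_pos: [0.5637, 0.0186, 0.1652]
ee_rot: [-3.139, -0.001, 1.598]
contact_force: [0.5, 0.6, -2.4]
finger_gap: 0.215
```

arm_command --motion '[{"tx": -0.0055, "ty": 0.018, "tz": 0, "rx": 0, "ry": 0, "rz": 0.8, "jaw": 0}, {"tx": -0.0115, "ty": 0.036, "tz": 0, "rx": 0, "ry": 0, "rz": 1.6, "jaw": 0}, {"tx": -0.017, "ty": 0.054, "tz": 0, "rx": 0, "ry": 0, "rz": 2.4, "jaw": 0}, {"tx": -0.0225, "ty": 0.071, "tz": 0, "rx": 0, "ry": 0, "rz": 3.2, "jaw": 0}, {"tx": -0.028, "ty": 0.087, "tz": 0, "rx": 0, "ry": 0, "rz": 4, "jaw": 0}, {"tx": -0.032, "ty": 0.101, "tz": 0, "rx": 0, "ry": 0, "rz": 4.8, "jaw": 0}, {"tx": -0.036, "ty": 0.113, "tz": 0, "rx": 0, "ry": 0, "rz": 5.4, "jaw": 0}, {"tx": -0.039, "ty": 0.122, "tz": 0, "rx": 0, "ry": 0, "rz": 6, "jaw": 0}]'

```text
time: 12.73
ee_pos: [0.5251, 0.14, 0.1656]
ee_rot: [-3.139, -0.0, 1.703]
contact_force: [-0.4, -0.2, -3.2]
finger_gap: 0.216
```

```bash
python3 -c "
from spin import *
look('s8')"
```

```text
scene -0.08 14 s [-0.0192  0.0004  0.0185] z [0.2047 0.2071]
scene -0.1 40 s [-0.0156  0.0101  0.0196] z [0.2048 0.2069]
scene -0.12 40 s [-0.0102  0.0109  0.0194] z [0.2049 0.2071]
scene -0.14 156 s [-0.0185  0.0026  0.0181] z [0.1928 0.2057]
scene -0.16 27 s [-0.0029  0.0036  0.0058] z [0.1878 0.1906]
scene -0.18 21 s [-0.0019  0.0021  0.0062] z [0.1861 0.1883]
scene tip u -0.17112433231975688
green u (from TCP), centre expected -.096: [-0.1228 -0.0786] -0.1007 n 200 ztop 0.2086691018072903
[0.52509474 0.13999355 0.16560786] [-3.13949869e+00 -3.58778133e-04  1.70268100e+00] [-0.45 -0.21 -3.18] [0.274 0.048 0.021] 0.21597451306386192 12.7333
```

View pics/s8c.png

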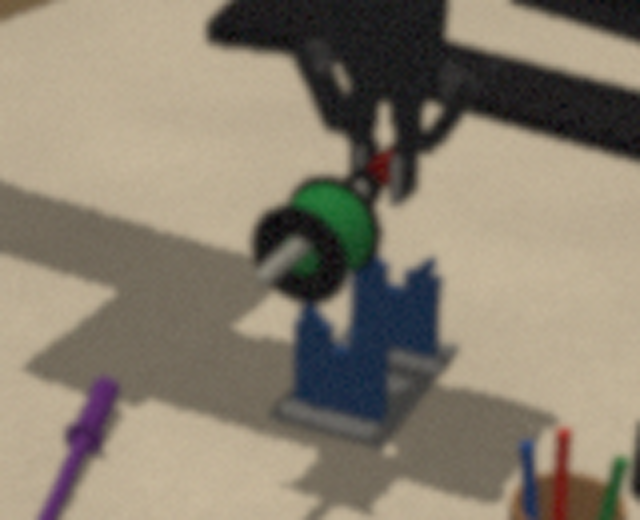

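arm_command --motion '[{"tx": -0.004, "ty": 0.012, "tz": 0, "rx": 0, "ry": 0, "rz": 0.5, "jaw": 0}, {"tx": -0.0085, "ty": 0.027, "tz": 0, "rx": 0, "ry": 0, "rz": 1, "jaw": 0}, {"tx": -0.0135, "ty": 0.043, "tz": 0, "rx": 0, "ry": 0, "rz": 1.5, "jaw": 0}, {"tx": -0.0185, "ty": 0.059, "tz": 0, "rx": 0, "ry": 0, "rz": 2, "jaw": 0}, {"tx": -0.024, "ty": 0.075, "tz": 0, "rx": 0, "ry": 0, "rz": 2.5, "jaw": 0}, {"tx": -0.029, "ty": 0.09, "tz": 0, "rx": 0, "ry": 0, "rz": 2.8, "jaw": 0}, {"tx": -0.033, "ty": 0.103, "tz": 0, "rx": 0, "ry": 0, "rz": 3.07, "jaw": 0}, {"tx": -0.0361, "ty": 0.1127, "tz": 0, "rx": 0, "ry": 0, "rz": 3.07, "jaw": 0}]'

```text
time: 13.45
ee_pos: [0.4906, 0.252, 0.1663]
ee_rot: [-3.141, -0.0, 1.754]
contact_force: [-0.2, 0.4, -3.4]
finger_gap: 0.216
```

arm_command --motion '[{"tx": 0, "ty": 0, "tz": 0, "rx": 0, "ry": 0, "rz": 0, "jaw": 0}, {"tx": 0, "ty": 0, "tz": 0, "rx": 0, "ry": 0, "rz": 0, "jaw": 0}, {"tx": 0, "ty": 0, "tz": 0, "rx": 0, "ry": 0, "rz": 0, "jaw": 0}, {"tx": 0, "ty": 0, "tz": 0, "rx": 0, "ry": 0, "rz": 0, "jaw": 0}, {"tx": 0, "ty": 0, "tz": 0, "rx": 0, "ry": 0, "rz": 0, "jaw": 0}, {"tx": 0, "ty": 0, "tz": 0, "rx": 0, "ry": 0, "rz": 0, "jaw": 0}]'

```text
time: 13.95
ee_pos: [0.4913, 0.2503, 0.1664]
ee_rot: [-3.142, 0.0, 1.753]
contact_force: [-0.0, 0.2, -3.6]
finger_gap: 0.209
```

```bash
python3 -c "
from spin import *
look('s9')
from hand import *
st,p,d,C=snap('wrist','w9')
T=np.eye(4)
c=calibration('wrist'); M=c['tool_from_camera']
X=cloud((c,M[:3,:3],M[:3,3]),d)
for f in ['w5','w9']:
    p=cv2.imread(f'pics/{f}.png');d=np.load(f'pics/{f}.npy');X=cloud((c,M[:3,:3],M[:3,3]),d)
    H,S,V=cv2.split(cv2.cvtColor(p,cv2.COLOR_BGR2HSV)); g=((H<8)|(H>172))&(S>130)&(V>50)&(abs(X[...,1])<.004)&(X[...,2]>-.06)
    q=X[g]; k=np.polyfit(q[:,0],q[:,2],1); print(f,len(q),'tilt deg',np.degrees(k[0]),'z at tcp',k[1],'x range',np.percentile(q[:,0],[1,99]))
"
```

```text
scene -0.08 9 s [-0.0177  0.0076  0.0171] z [0.2066 0.2075]
scene -0.1 33 s [-0.0155  0.0112  0.0189] z [0.2053 0.2077]
scene -0.12 27 s [-0.014   0.0079  0.0186] z [0.2044 0.2078]
scene -0.14 130 s [-0.0183  0.0032  0.0183] z [0.1937 0.207 ]
scene -0.16 18 s [-0.0024  0.0023  0.006 ] z [0.1894 0.1917]
scene -0.18 20 s [-0.0025  0.0016  0.0057] z [0.1863 0.1904]
scene tip u -0.1709977113036132
green u (from TCP), centre expected -.096: [-0.1244 -0.0773] -0.1008 n 149 ztop 0.21155779573574848
[0.49126534 0.2502738  0.16639306] [-3.14151937e+00  9.09579896e-05  1.75296896e+00] [-0.05  0.17 -3.59] [ 0.295  0.053 -0.002] 0.20875221815382675 13.95
w5 2959 tilt deg 3.7491591465721172 z at tcp -0.029960056921566294 x range [-0.0299967   0.02923619]
w9 2933 tilt deg 2.5784852536431595 z at tcp -0.02992247704971198 x range [-0.03001507  0.02925111]
```

View pics/s9c.png

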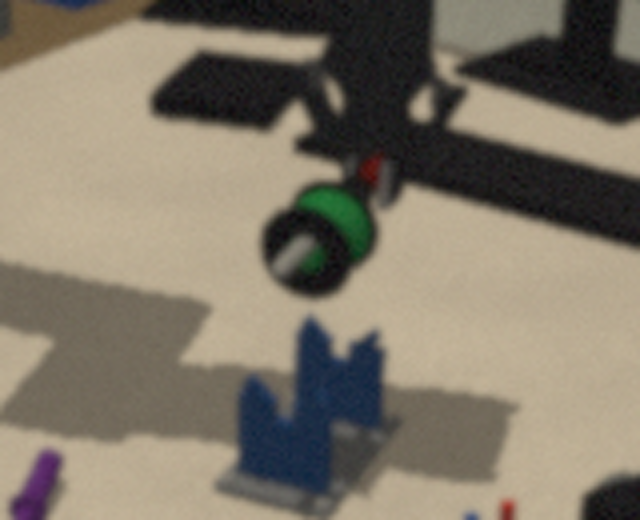

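No axial slip. The rod tip droops about 1.2° under the load, so I'll level it and lower to just above the slots.

arm_command --motion '[{"tx": 0, "ty": 0, "tz": -0.008, "rx": -0.5, "ry": -0.1, "rz": 0, "jaw": 0}, {"tx": 0, "ty": 0, "tz": -0.02, "rx": -1.15, "ry": -0.21, "rz": 0, "jaw": 0}, {"tx": 0, "ty": 0, "tz": -0.035, "rx": -1.15, "ry": -0.21, "rz": 0, "jaw": 0}, {"tx": -0.0002, "ty": 0, "tz": -0.05, "rx": -1.15, "ry": -0.21, "rz": 0, "jaw": 0}, {"tx": -0.0002, "ty": 0, "tz": -0.065, "rx": -1.15, "ry": -0.21, "rz": 0, "jaw": 0}, {"tx": -0.0002, "ty": 0, "tz": -0.075, "rx": -1.15, "ry": -0.21, "rz": 0, "jaw": 0}, {"tx": -0.0002, "ty": 0, "tz": -0.075, "rx": -1.15, "ry": -0.21, "rz": 0, "jaw": 0}, {"tx": -0.0002, "ty": 0, "tz": -0.075, "rx": -1.15, "ry": -0.21, "rz": 0, "jaw": 0}]'

```text
time: 14.72
ee_pos: [0.4901, 0.2507, 0.0904]
ee_rot: [-3.139, 0.021, 1.754]
contact_force: [0.6, -0.1, -2.2]
finger_gap: 0.213
```

```bash
python3 -c "
from spin import *
look('s10')
p=cv2.imread('pics/s10.png');cv2.imwrite('pics/s10c.png',cv2.resize(p[150:230,230:340],None,fx=6,fy=6,interpolation=cv2.INTER_CUBIC))
"
```

```text
scene -0.08 9 s [-0.0164  0.0168  0.0199] z [0.1296 0.1313]
scene -0.1 25 s [-0.0175  0.012   0.0197] z [0.1283 0.1318]
scene -0.12 25 s [-0.0139  0.0021  0.0177] z [0.1061 0.1308]
scene -0.14 119 s [-0.0175  0.0029  0.0184] z [0.1181 0.1307]
scene -0.16 19 s [-0.0035  0.0024  0.006 ] z [0.1162 0.118 ]
scene -0.18 18 s [-0.0044  0.0026  0.006 ] z [0.1153 0.1175]
scene tip u -0.17166636403615318
green u (from TCP), centre expected -.096: [-0.1225 -0.0768] -0.0997 n 140 ztop 0.13784274170762298
[0.49010722 0.25068475 0.09042087] [-3.13937961  0.02099918  1.75413861] [ 0.62 -0.13 -2.22] [ 0.274 -0.02   0.028] 0.2133408959997601 14.7167
```

View pics/s10c.png

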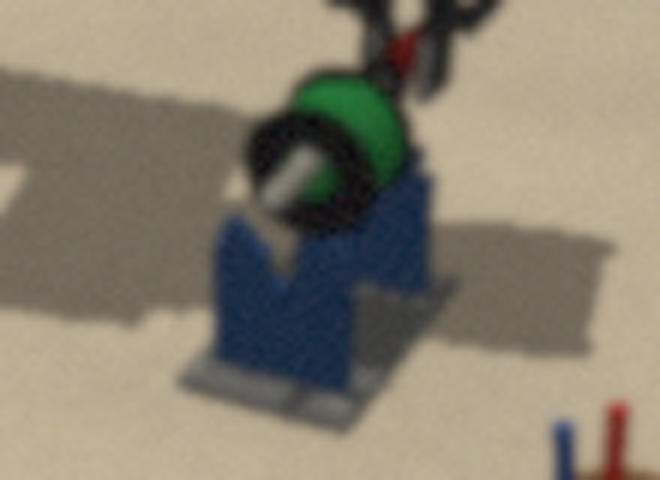

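Level above the V mouths, with the spool between the uprights. Lowering into the slots.

arm_command --motion '[{"tx": 0.0003, "ty": 0, "tz": -0.007, "rx": 0, "ry": 0, "rz": 0, "jaw": 0}, {"tx": 0.0003, "ty": 0, "tz": -0.014, "rx": 0, "ry": 0, "rz": 0, "jaw": 0}, {"tx": 0.0003, "ty": 0, "tz": -0.02, "rx": 0, "ry": 0, "rz": 0, "jaw": 0}, {"tx": 0.0003, "ty": 0, "tz": -0.026, "rx": 0, "ry": 0, "rz": 0, "jaw": 0}, {"tx": 0.0003, "ty": 0, "tz": -0.032, "rx": 0, "ry": 0, "rz": 0, "jaw": 0}, {"tx": 0.0003, "ty": 0, "tz": -0.037, "rx": 0, "ry": 0, "rz": 0, "jaw": 0}, {"tx": 0.0003, "ty": 0, "tz": -0.041, "rx": 0, "ry": 0, "rz": 0, "jaw": 0}, {"tx": 0.0003, "ty": 0, "tz": -0.041, "rx": 0, "ry": 0, "rz": 0, "jaw": 0}]'

```text
time: 15.43
ee_pos: [0.4905, 0.2506, 0.0494]
ee_rot: [-3.14, 0.021, 1.754]
contact_force: [0.1, 0.9, -3.4]
finger_gap: 0.215
```

```bash
python3 -c "
from spin import *
look('s11')
p=cv2.imread('pics/s11.png');cv2.imwrite('pics/s11c.png',cv2.resize(p[150:230,230:340],None,fx=6,fy=6,interpolation=cv2.INTER_CUBIC))
"
```

```text
scene -0.06 8 s [-0.0192  0.0151  0.0196] z [0.0798 0.0855]
scene -0.08 6 s [-0.0164  0.0008  0.0185] z [0.0891 0.0909]
scene -0.1 19 s [-0.0159  0.0134  0.0193] z [0.0888 0.0909]
scene -0.12 16 s [-0.0152  0.0138  0.0195] z [0.0887 0.0908]
scene -0.14 87 s [-0.0175 -0.0005  0.0182] z [0.0801 0.0899]
scene -0.16 115 s [-0.0183  0.0006  0.018 ] z [0.0712 0.0811]
scene -0.18 16 s [-0.003   0.0014  0.005 ] z [0.0732 0.0772]
scene tip u -0.1704924660346656
green u (from TCP), centre expected -.096: [-0.124  -0.0761] -0.1001 n 143 ztop 0.09618319053400919
[0.49051153 0.25057478 0.04936682] [-3.13984252  0.02066717  1.75381714] [ 0.08  0.88 -3.43] [ 0.286  0.066 -0.   ] 0.2145607171862483 15.4333
```

View pics/s11c.png

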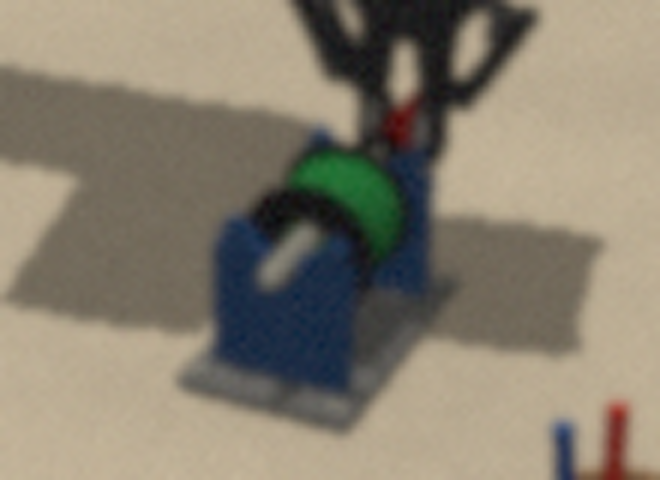

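arm_command --motion '[{"tx": 0, "ty": 0, "tz": -0.002, "rx": 0, "ry": 0, "rz": 0, "jaw": 0}, {"tx": 0, "ty": 0, "tz": -0.004, "rx": 0, "ry": 0, "rz": 0, "jaw": 0}, {"tx": 0, "ty": 0, "tz": -0.0055, "rx": 0, "ry": 0, "rz": 0, "jaw": 0}, {"tx": 0, "ty": 0, "tz": -0.0055, "rx": 0, "ry": 0, "rz": 0, "jaw": 0}, {"tx": 0, "ty": 0, "tz": -0.0055, "rx": 0, "ry": 0, "rz": 0, "jaw": 0}]'

```text
time: 15.9
ee_pos: [0.4911, 0.2508, 0.0449]
ee_rot: [-3.141, 0.02, 1.754]
contact_force: [-0.4, 0.6, -3.5]
finger_gap: 0.212
```

arm_command --motion '[{"tx": 0, "ty": 0, "tz": -0.0007, "rx": 0, "ry": 0, "rz": 0, "jaw": 0}, {"tx": 0, "ty": 0, "tz": -0.0014, "rx": 0, "ry": 0, "rz": 0, "jaw": 0}, {"tx": 0, "ty": 0, "tz": -0.0014, "rx": 0, "ry": 0, "rz": 0, "jaw": 0}, {"tx": 0, "ty": 0, "tz": -0.0014, "rx": 0, "ry": 0, "rz": 0, "jaw": 0}]'

```text
time: 16.23
ee_pos: [0.4913, 0.2509, 0.0436]
ee_rot: [3.141, 0.02, 1.754]
contact_force: [0.6, 0.5, -2.3]
finger_gap: 0.218
```

```bash
python3 -c "
from spin import *
look('s12')
"
```

```text
scene -0.06 12 s [-0.0169  0.0156  0.0191] z [0.0799 0.083 ]
scene -0.08 7 s [-0.0098  0.0167  0.0197] z [0.0832 0.0846]
scene -0.1 16 s [-0.0157  0.0152  0.0197] z [0.0832 0.0849]
scene -0.12 11 s [-0.0147  0.0138  0.0196] z [0.0826 0.0844]
scene -0.14 76 s [-0.0186 -0.0029  0.0159] z [0.0755 0.0837]
scene -0.16 133 s [-0.0184  0.0015  0.0184] z [0.0655 0.0798]
scene -0.18 17 s [-0.0027  0.0014  0.005 ] z [0.0679 0.0714]
scene tip u -0.17036527755533035
green u (from TCP), centre expected -.096: [-0.1227 -0.0763] -0.0995 n 141 ztop 0.09254147739120028
[0.49127173 0.25089218 0.04357424] [3.14141152 0.02034601 1.7538581 ] [ 0.56  0.51 -2.27] [0.251 0.013 0.01 ] 0.21788414525560124 16.2333
```

arm_command --motion '[{"tx": 0, "ty": 0, "tz": -0.0007, "rx": 0, "ry": 0, "rz": 0, "jaw": 0}, {"tx": 0, "ty": 0, "tz": -0.0012, "rx": 0, "ry": 0, "rz": 0, "jaw": 0}, {"tx": 0, "ty": 0, "tz": -0.0012, "rx": 0, "ry": 0, "rz": 0, "jaw": 0}, {"tx": 0, "ty": 0, "tz": -0.0012, "rx": 0, "ry": 0, "rz": 0, "jaw": 0}]'

```text
time: 16.62
ee_pos: [0.4913, 0.251, 0.0425]
ee_rot: [3.141, 0.02, 1.754]
contact_force: [-1.0, 1.2, 2.3]
finger_gap: 0.213
```

```bash
python3 -c "
from spin import *
look('s13')
p=cv2.imread('pics/s13.png');cv2.imwrite('pics/s13c.png',cv2.resize(p[150:230,230:340],None,fx=6,fy=6,interpolation=cv2.INTER_CUBIC))
snap('wrist','w13')
"
```

```text
scene -0.06 12 s [-0.0186  0.015   0.0187] z [0.0798 0.0833]
scene -0.1 9 s [0.0135 0.0172 0.0189] z [0.0825 0.0839]
scene -0.12 14 s [-0.0168  0.01    0.0192] z [0.0809 0.0838]
scene -0.14 68 s [-0.0183 -0.0019  0.0158] z [0.0751 0.0829]
scene -0.16 137 s [-0.0181  0.0007  0.0175] z [0.065  0.0803]
scene -0.18 14 s [-0.0048  0.0004  0.0044] z [0.0686 0.0733]
scene tip u -0.16889078778217612
green u (from TCP), centre expected -.096: [-0.1224 -0.0766] -0.0995 n 144 ztop 0.09329343609694381
[0.49130019 0.25096204 0.04254044] [3.14128711 0.02027309 1.75383923] [-1.01  1.17  2.28] [ 0.156  0.11  -0.041] 0.21273949669038378 16.6167
```

View pics/s13c.png

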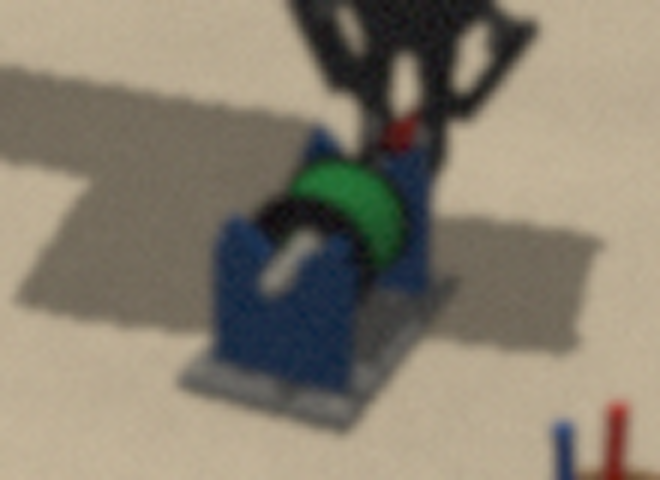

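Seated: the slots now carry the weight (force went from -3.5 to +2.3 N) and the axis is at about 64 mm. Releasing and checking before retreating.

arm_command --motion '[{"tx": 0, "ty": 0, "tz": 0, "rx": 0, "ry": 0, "rz": 0, "jaw": 0.3}, {"tx": 0, "ty": 0, "tz": 0, "rx": 0, "ry": 0, "rz": 0, "jaw": 0.4}, {"tx": 0, "ty": 0, "tz": 0, "rx": 0, "ry": 0, "rz": 0, "jaw": 0.6}, {"tx": 0, "ty": 0, "tz": 0, "rx": 0, "ry": 0, "rz": 0, "jaw": 1}, {"tx": 0, "ty": 0, "tz": 0, "rx": 0, "ry": 0, "rz": 0, "jaw": 1}, {"tx": 0, "ty": 0, "tz": 0, "rx": 0, "ry": 0, "rz": 0, "jaw": 1}, {"tx": 0, "ty": 0, "tz": 0, "rx": 0, "ry": 0, "rz": 0, "jaw": 1}, {"tx": 0, "ty": 0, "tz": 0, "rx": 0, "ry": 0, "rz": 0, "jaw": 1}]'

```text
time: 17.38
ee_pos: [0.4911, 0.2508, 0.0423]
ee_rot: [-3.141, 0.02, 1.754]
contact_force: [-0.4, 0.9, -0.1]
finger_gap: 1.001
```

```bash
python3 -c "
from spin import *
look('s14')
st,p,d,C=snap('wrist','w14')
Q=red(p,d,C,lambda X:(X[...,2]<.09)); a,c,y,e=cyl(Q,[.4912,.2483],.010); t=(Q[:,:2]-c)@y; lo,hi=np.percentile(t,[1,99])
print(len(Q),a,e,y,'len',hi-lo,'mid',c+y*(lo+hi)/2)
"
```

```text
scene -0.06 12 s [-0.0182  0.0143  0.0194] z [0.0769 0.0811]
scene -0.1 10 s [-0.0062  0.0168  0.0195] z [0.0818 0.0831]
scene -0.12 10 s [-0.0147  0.0155  0.0197] z [0.083  0.0836]
scene -0.14 72 s [-0.0182 -0.0037  0.0163] z [0.0747 0.0832]
scene -0.16 136 s [-0.0183  0.0011  0.018 ] z [0.0647 0.0783]
scene -0.18 17 s [-0.0029  0.0019  0.0051] z [0.069  0.0711]
scene tip u -0.17147998346952625
green u (from TCP), centre expected -.096: [-0.1211 -0.0763] -0.0987 n 147 ztop 0.0913923319805146
[0.49113006 0.2507854  0.04225926] [-3.14140732  0.02042354  1.75380677] [-0.42  0.86 -0.06] [ 0.008 -0.019 -0.   ] 1.0007004362335086 17.3833
6065 [0.00067838 0.18043907 0.06427957] 0.001540905891860257 [-0.17946154  0.98376499] len 0.058809170372649225 mid [0.49137072 0.2511442 ]
```

View pics/w14.png

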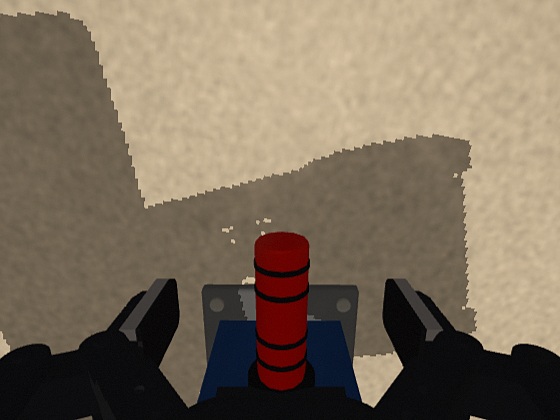

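Released. The handle stays at z 64.3 mm, the same as at the start, and 1.2 mm along the axis from its original place. Retreating straight up, then a final look.

arm_command --motion '[{"tx": 0, "ty": 0, "tz": 0.01, "rx": 0, "ry": 0, "rz": 0, "jaw": 1}, {"tx": 0, "ty": 0, "tz": 0.03, "rx": 0, "ry": 0, "rz": 0, "jaw": 1}, {"tx": 0, "ty": 0, "tz": 0.06, "rx": 0, "ry": 0, "rz": 0, "jaw": 1}, {"tx": 0, "ty": 0, "tz": 0.1, "rx": 0, "ry": 0, "rz": 0, "jaw": 1}, {"tx": 0, "ty": 0, "tz": 0.14, "rx": 0, "ry": 0, "rz": 0, "jaw": 1}, {"tx": 0, "ty": -0.02, "tz": 0.18, "rx": 0, "ry": 0, "rz": 0, "jaw": 1}, {"tx": 0, "ty": -0.04, "tz": 0.22, "rx": 0, "ry": 0, "rz": 0, "jaw": 1}, {"tx": 0, "ty": -0.05, "tz": 0.24, "rx": 0, "ry": 0, "rz": 0, "jaw": 1}]'

```text
time: 18.15
ee_pos: [0.4918, 0.2001, 0.2869]
ee_rot: [3.137, 0.021, 1.754]
contact_force: [-0.3, -0.3, -1.1]
finger_gap: 1.0
```

arm_command --motion '[{"tx": 0, "ty": 0, "tz": 0, "rx": 0, "ry": 0, "rz": 0, "jaw": 1}, {"tx": 0, "ty": 0, "tz": 0, "rx": 0, "ry": 0, "rz": 0, "jaw": 1}, {"tx": 0, "ty": 0, "tz": 0, "rx": 0, "ry": 0, "rz": 0, "jaw": 1}, {"tx": 0, "ty": 0, "tz": 0, "rx": 0, "ry": 0, "rz": 0, "jaw": 1}, {"tx": 0, "ty": 0, "tz": 0, "rx": 0, "ry": 0, "rz": 0, "jaw": 1}]'

```text
time: 18.57
ee_pos: [0.4901, 0.201, 0.2807]
ee_rot: [-3.138, 0.021, 1.754]
contact_force: [-0.6, 0.7, -0.2]
finger_gap: 1.002
```

```bash
python3 - <<'E'
from hand import *
st,p,d,C=snap('wrist','w15')
Q=red(p,d,C,lambda X:(X[...,2]<.09)&(X[...,0]<.6)); a,c,y,e=cyl(Q,[.4912,.2483],.010); t=(Q[:,:2]-c)@y; lo,hi=np.percentile(t,[1,99])
print(len(Q),a,e,'len',hi-lo,'mid',c+y*(lo+hi)/2)
X=cloud(C,d);H,S,V=cv2.split(cv2.cvtColor(p,cv2.COLOR_RGB2HSV));g=(H>45)&(H<85)&(S>100)&(V>30)&(X[...,2]>.04)&(X[...,2]<.12)
b=np.array([.50827,.15459]);u=(X[g][:,:2]-b)@y;print("green axial rel stand",np.percentile(u,[2,98]),"ztop",np.percentile(X[g][:,2],99))
n=np.array([y[1],-y[0]]);s=(X[...,:2]-b)@n;uu=(X[...,:2]-b)@y
for k in (-.07,-.05,.05):
    m=(abs(uu-k)<.004)&(abs(s)<.008)&(X[...,2]>.05)&(X[...,2]<.1);print(k,m.sum(),np.median(s[m]),np.percentile(X[...,2][m],95))
snap('scene','s15');print(st['ee_pos'],st['time'])
E
```

```text
948 [0.00071894 0.1807238  0.06434489] 0.0006507424333435014 len 0.05763905368400679 mid [0.49172213 0.24944226]
green axial rel stand [-0.01973598  0.01960216] ztop 0.08816253349492172
-0.07 30 0.0008520349387561647 0.06994250000750074
-0.05 96 0.0005944448837890337 0.07094094403860844
0.05 127 0.0004890806269057756 0.07407816269825088
[0.49006823 0.20099227 0.28072119] 18.5667
```

View pics/w15.png

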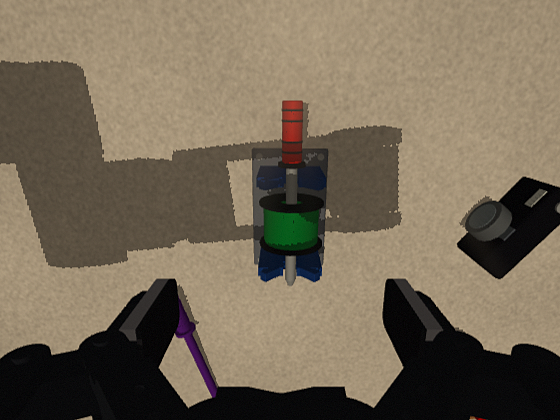

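View pics/s15.png

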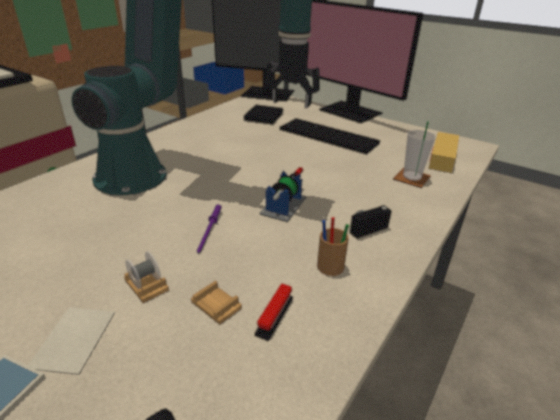

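The wrist view shows the handle at (291,132), the green spool at (291,225) between the uprights, and the tip at (290,280). The scene view shows the full rest empty at (215,300) and the other objects unmoved. Handing in.

```bash
python3 -c "
from bench import r
print(r.sign_off())"
```

```text
the job is handed in; nothing more can be done
None
```

The full green spool now hangs on the spindle in the blue stand, and the job is handed in at about 18.6 s of the 58 s allowed. I lifted the spindle out by its red handle and threaded it through the spool's bore. I carried both back level, lowered the spindle into both slots with the handle on the +y side, and let go only once the slots were carrying the weight.

**Last checks that agreed:**
- **Spindle:** the handle axis measures 64.3 mm high, the same reading as at the start. The rod lies within 1 mm of the slot line, and its position along the axis is within about 1–3 mm of the original.
- **Spool:** its winding runs from -20 to +20 mm about the stand's centre, so it hangs midway. Its top is at 88 mm, as expected for a hung spool.
- **Surroundings:** the gripper was open and clear, about 0.2 m above the spindle. By eye, the empty spool, pen cup, camera and stapler have not moved.

**Small disagreements, none of which needed mending:**
- The scene camera read the spool about 3 mm off along the rod compared with the wrist camera.
- The loaded rod drooped about 1.2° in the grip; I levelled it before lowering.
- In the final view the rod's top read 74 mm at the handle-side slot against 71 mm at the other. I put the extra down to the upright's slot edges falling in that sample, not a real tilt.

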